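Charge the glue pot

TASK

Charge the electric glue pot with a fresh block: lift its lid off by the knob and set the lid down gently, knob up, in the middle of its round cork-topped stand, then take the amber glue block from the tray and set it down gently on the floor of the pot, lying there flat, not dropped. The pot stands half under the wire shelf, so reach in at a slant; do not bump the shelf, and leave everything else where it is.

Things in the scene. Friction and masses are not known exactly. Their poses are not given: they have to be found in the camera images.
- pot: Round electric glue pot, grey housing with steel bowl, fixed. Outer diameter 226 mm. Origin on its axis at bench level, z up; -x is its front with the dial. Rim 145 mm above the bench. Two black side handles, 97 mm high, reach 130 mm from the axis in +y and -y.
- pot_floor (a point): Centre of the flat floor of the pot's bowl, 75 mm above the bench, 70 mm below the rim. The bowl is cylindrical, about 196 mm inside diameter. Axes as the pot's.
- lid: Loose aluminium lid with a knob, 265 to 530 g in all. Origin at the centre of its flat underside, z up: a plug, 184 mm diameter, 10 mm deep, hanging loosely in the bowl. The brim above it, 218 mm diameter, lies on the pot's rim (origin then 135 mm above the bench; it must rise over 10 mm to come free). It rises gently to 28 mm at the knob's foot. It stands on its plug's underside when set down.
- lid_knob: The lid's knob, fixed to the lid (same frame as the lid): a round stem of 20 mm diameter from 33 to 48 mm above the lid's origin, with a round head of 38 mm diameter from 51 to 71 mm on top of it (full height 75 mm).
- knob_grip (a point): Point to grip the lid: the middle of the knob's head, on the axis, 62 mm above the lid's origin (34 mm above the lid's top surface). Axes as the lid's.
- shelf: Chrome wire bench shelf, fixed, 800 mm wide (y), 220 mm deep (x). Origin on the bench below the middle of its front edge; x points away from the robot (shelf at x 0 to 220 mm). Lowest front wire 270 mm above the bench, deck 298 to 306 mm, posts of 25 mm diameter at the corners.
- shelf_edge (a point): Middle of the shelf's lowest front wire, 270 mm above the bench; the wire runs along its y. It passes 4 to 16 mm beyond the knob's axis (x), about 60 mm above the knob's top, so a gripper cannot come down upright on the knob; robot side of the edge, everything above the pot is free.
- stand: Lid stand on the bench: a painter's turntable stand with a dark cast base, a telescopic column clamped tight and a flat round head, 240 mm in diameter, 22 mm thick, with a cork top. Origin on its axis at bench level, z up. The height of the cork top differs each time, 68 to 103 mm above the bench, and is not measured: come down by feel or look. The head does not give way.
- tray: Shallow blue stock tray, fixed, 118 x 205 mm outside (x, y), wall 4 mm thick and 18 mm high, floor 4 mm thick. Origin at the centre of its underside. Holds the amber and the ivory block side by side along its y, 94 mm between their centres, in either order.
- block_amber: Amber (orange-brown) block of solid glue, 85 mm (x) by 45 mm (y) by 50 mm high, 130 to 270 g (varies). Origin at the centre of its underside, which stands on the tray's floor; z up.
- block_amber_center (a point): The middle of the amber block, 25 mm above its origin.
- block_ivory: Ivory-white block of the other glue, same size; stays in the tray. Origin at the centre of its underside.
- tape: Roll of masking tape lying flat, 80 mm diameter, 36 mm high; leave alone. Origin at the centre of its underside.
- pencil_black: Upright hexagonal model pencil, black, 72 mm wide, 170 mm high; leave alone. Origin under its foot.
- pencil_orange: The same in orange, under the shelf; leave alone.
- paint_can: Paint can, 100 mm diameter, 120 mm high, under the shelf; leave alone.
- brush: Paint brush lying on the bench, 200 mm long; leave alone.
- cup: White mixing cup, 84 mm diameter, 100 mm high; leave alone.
- jar: Green jar, 70 mm diameter, 75 mm high; leave alone.
There are look-alikes about, which are no part of the job. Of the things that look like the block_amber, the largest one is meant.

How it is judged:
By the outcome, as a careful person would: the job done as asked, in the order asked, and still so for the second after the job is handed in, with the robot touching nothing.
It also fails if it takes over 66 s, if anything falls off the work surface, if the arm or the gripper's body presses on something with over 40 N, if the wrist force passes 120 N, or if a joint passes its speed limit or range.

ROBOT

A 7-joint arm with a two-finger parallel gripper is mounted at the origin on the work surface. World frame = base frame: x ahead of the robot, y to its left, z up, the work surface at z = 0. Lengths are in m, angles in rad, forces in N, time in s.
With the tool pointing down it reaches from about 0.425 to 1.025 m from the base axis. Payload 9.4 kg.
Tool frame: the origin (TCP) lies at the very end of the fingers, on their centre line; the grasp point (between the pads) lies 19 mm behind it; z points along the fingers, y is the line along which they close (so a half turn about z gives the same grasp; the last joint's range is limited). The gripper opens to 85 mm and grips with 20 to 120 N. Pads are 22 mm wide; open, the fingers measure 114 mm over their backs; the gripper's body (76 mm by 85 mm) begins 54 mm behind the grasp point. The pads swing forward as they close: fully open they stand 13 mm farther back than shut.
Start: joints at [1.254, 0.599, -0.003, 1.599, 0.002, 0.943, -0.08], TCP at [0.172, -0.704, 0.231] pointing down, gripper open.
Joint ranges: [-2.57, 2.57], [-0.35, 1.97], [-1.29, 1.29], [0.11, 2.56], [-1.05, 4.19], [0.11, 1.86], [-2.63, 2.63]. Speed limits (rad/s): [2.22, 2.22, 3.01, 3.01, 3.14, 3.14, 3.14].

INTERFACE

Orientations are given as a 3x3 rotation matrix whose columns are the frame's x, y, z axes.
In Python, from plant import bot, vision, hand_in gives the robot as it stands.
- The arm moves only by the tool arm_command, never from a script. Its argument "rows" is a list of rows, each a list of 3 entries, a list of its own where there are three numbers: the turn, a rotation vector about the tool's x, y, z as a fraction of full scale, then the shift along the tool's x, y, z as a fraction of full scale, then the gripper command: -1 is shut, 1 is fully open, values between are in proportion. In form: [[[wx, wy, wz], [dx, dy, dz], gripper], ...]. A call has 1 to 5 rows; each row shifts and turns the commanded pose from where the row before left it, along the tool's axes as they then stand; what a row does not reach is not made up. Full scale, the value 1, is 0.02 m for a shift and 0.1 rad for a turn. A row lasts 1/12 s, in which the tool goes at most 41.7 mm and 7.16 degrees, less where a joint would pass 70% of its speed; a pose out of reach is approached as far as the arm can. A call with a number of a shift or a turn outside -1 to 1 is refused whole. A call with a gripper value outside its range is refused whole. The fingers move at their own pace and stop on an object; the grip force is fixed at half the most. Time passes only in rows, so rows that do not move let the fingers close. It gives the time, the measured TCP pose, the force, the opening and the grip force at its end, in the units of the state.
- bot.read_state(): the state, without advancing time (a new reading comes with each control period).
- vision.read_camera(name): name is "side" or "top" or "wrist"; returns the picture (480x640x3 uint8, red, green, blue); there is no depth.
- vision.calibration(name): a dict with "mtx" (3x3 intrinsics, pixels), "cam_to_world" (4x4, takes a point from camera to world coordinates); the wrist camera has in their place "T_tool_cam" (4x4, takes a point from camera to tool coordinates, whose origin is the TCP and whose axes are the flange's). Camera axes: x right, y down, z forward; pixel columns grow to the right and rows downward; lengths in m; the calibration is good to about 2 mm. A picture is of the moment at which its call begins: read the wrist's pose just before it. calibration takes no time and is no camera call.
- hand_in(): hands the job in; it is judged then, once.
The state is a dict: "time": time; "joint_positions": joint angles; "qd": joint speeds; "effort": joint torques, N m; "ee_pos": TCP position; "ee_rot": TCP orientation; "force": force on the tool from outside, world axes, zero at the start; "moment": the same for the moment, N m; "width": finger opening in m; "grip_force": force on a finger pad.
Only numpy, scipy, OpenCV 4.12 (cv2) and the standard library are available. Lean on these libraries where they do the work, as an engineer would, in place of code of your own. Each camera call takes 0.05 s, during which the arm holds its last target. There are 200 camera calls.

## Working session

There is one attempt and no reset: what is moved stays moved. The work goes in short steps, Python scripts to look and compute and a tool call to move; the robot and the scene stay as the last step left them, time stands still between calls to the robot, and variables do not carry over. Pictures are saved under pics/ and viewed, at most 10 in all, crops included, and the job is handed in when it is done.

Besides the shell and the picture viewer there is one more tool, called after "Emit:" as name(argument=value, ...), one argument or row to a line, values as JSON. arm_command: Moves the arm, as the interface text tells. Its arguments: {"type":"object","properties":{"rows":{"type":"array","items":{"type":"array"}}},"required":["rows"]}

```bash
mkdir -p pics; ls; python3 - <<'E'
from plant import bot, vision
import cv2, numpy as np
np.set_printoptions(precision=4,suppress=True)
s=bot.read_state()
for k in s: print(k,np.array(s[k]))
for n in ("side","top"):
    cv2.imwrite(f"pics/{n}0.png",vision.read_camera(n)[:,:,::-1])
for n in ("side","top","wrist"):
    print(n,vision.calibration(n))
E
```

```text
pics
time 0.0
joint_positions [ 1.2543  0.6001 -0.0025  1.6002  0.0018  0.9429 -0.0798]
qd [ 0.0002  0.0003 -0.0003 -0.0002 -0.0003 -0.0011 -0.0011]
effort [  0.0006 -77.6458   1.5654 -25.8008   0.0123   0.009    0.    ]
ee_pos [ 0.1721 -0.7038  0.2304]
ee_rot [[ 0.9714  0.2375 -0.0005]
 [ 0.2375 -0.9714  0.0016]
 [-0.0001 -0.0017 -1.    ]]
force [ 0.3526 -0.0089  0.5099]
moment [ 0.0242  0.0299 -0.0229]
grip_force 0.0
width 0.08555656559632878
side {'mtx': array([[488.8706,   0.    , 321.7945],
       [  0.    , 488.8706, 243.3451],
       [  0.    ,   0.    ,   1.    ]]), 'cam_to_world': array([[-0.8359, -0.4042,  0.3714, -0.0462],
       [-0.5488,  0.6284, -0.5512,  0.835 ],
       [-0.0106, -0.6646, -0.7471,  1.3495],
       [ 0.    ,  0.    ,  0.    ,  1.    ]])}
top {'mtx': array([[503.4065,   0.    , 317.1168],
       [  0.    , 503.4065, 239.0035],
       [  0.    ,   0.    ,   1.    ]]), 'cam_to_world': array([[-0.0158, -0.9823,  0.1869,  0.3153],
       [-0.9995,  0.0206,  0.0242, -0.0154],
       [-0.0276, -0.1864, -0.9821,  1.4021],
       [ 0.    ,  0.    ,  0.    ,  1.    ]])}
wrist {'mtx': array([[391.5222,   0.    , 318.2966],
       [  0.    , 391.5222, 241.242 ],
       [  0.    ,   0.    ,   1.    ]]), 'T_tool_cam': array([[ 0.0001, -0.9487, -0.3163,  0.0819],
       [ 1.    ,  0.0002, -0.0005,  0.0001],
       [ 0.0005, -0.3163,  0.9487, -0.1422],
       [ 0.    ,  0.    ,  0.    ,  1.    ]])}
```

View pics/top0.png

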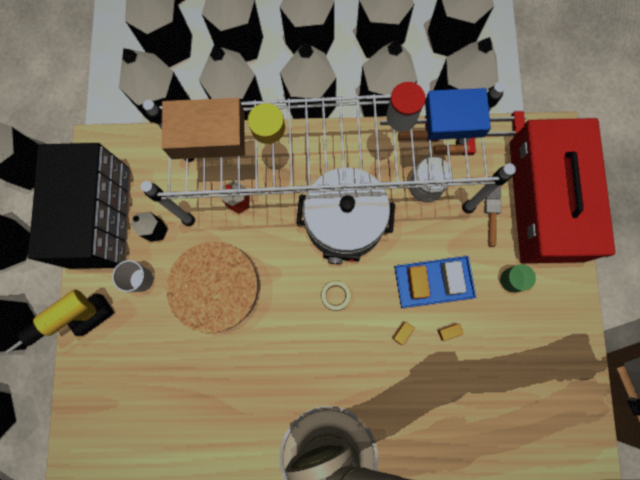

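View pics/side0.png

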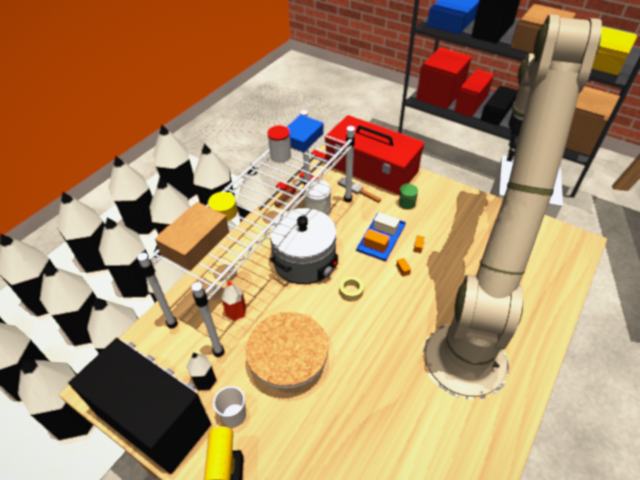

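Top view: knob (347,203), cork head centred near (212,287), tray (435,281) with the amber block at (419,282) and ivory at (455,277). Two smaller amber decoys lie at (404,333) and (451,331). Side view: knob (303,222), cork (287,350), amber block (376,240).

```bash
cat > h.py <<'E'
import numpy as np, cv2
from plant import bot, vision
np.set_printoptions(precision=4,suppress=True)
def cam(n,s=None):
    c=vision.calibration(n)
    if n!="wrist": return c["mtx"],c["cam_to_world"]
    T=np.eye(4); T[:3,:3]=s["ee_rot"]; T[:3,3]=s["ee_pos"]
    return c["mtx"],T@c["T_tool_cam"]
def ray(K,T,p):
    d=T[:3,:3]@np.linalg.inv(K)@np.array([p[0],p[1],1.]); return T[:3,3],d/np.linalg.norm(d)
def onz(n,p,z,s=None):
    o,d=ray(*cam(n,s),p); return o+d*(z-o[2])/d[2]
def tri(obs):
    A=np.zeros((3,3));b=np.zeros(3)
    for o,d in obs:
        M=np.eye(3)-np.outer(d,d);A+=M;b+=M@o
    x=np.linalg.solve(A,b); return x,[np.linalg.norm(np.cross(x-o,d)) for o,d in obs]
def proj(n,X,s=None):
    K,T=cam(n,s); p=np.linalg.inv(T)@np.append(X,1); u=K@p[:3]; return u[:2]/u[2]
def ellipse(mask):
    cs,_=cv2.findContours(mask.astype(np.uint8),cv2.RETR_EXTERNAL,cv2.CHAIN_APPROX_NONE)
    c=max(cs,key=cv2.contourArea); return cv2.fitEllipse(c),cv2.minAreaRect(c),cv2.contourArea(c)
E
python3 - <<'E'
from h import *
from scipy.optimize import least_squares
tr=lambda a,b: tri([ray(*cam("top"),a),ray(*cam("side"),b)])
print("knob",tr((347.5,203.5),(303,221.5)))
hs={n:cv2.cvtColor(cv2.imread(f"pics/{n}0.png"),cv2.COLOR_BGR2HSV) for n in ("top","side")}
box={"top":(160,235,265,340),"side":(240,305,335,395)}
E_={}
for n,(x0,y0,x1,y1) in box.items():
    h=hs[n].astype(int); m=(h[...,0]<16)&(h[...,1]>100)&(h[...,2]>110); k=np.zeros(m.shape,bool);k[y0:y1,x0:x1]=1
    m=cv2.morphologyEx((m&k).astype(np.uint8),cv2.MORPH_OPEN,np.ones((5,5)))
    E_[n]=ellipse(m); print(n,E_[n])
# stand: rendered disc outline vs ellipse extents
t=np.linspace(0,2*np.pi,72,endpoint=False)
def res(v):
    r=[]
    for n in box:
        P=np.array([proj(n,[v[0]+.12*np.cos(a),v[1]+.12*np.sin(a),v[2]]) for a in t],np.float32)
        e=cv2.fitEllipse(P); r+=list(np.array(e[0])-E_[n][0][0])+[0.3*(e[1][0]-E_[n][0][1][0]),.3*(e[1][1]-E_[n][0][1][1])]
    return r
s=least_squares(res,[.55,.27,.085]);print("stand",s.x,s.fun)
print("amber top z=.054",onz("top",(419,282-3),.054),"tray c",onz("top",(435,281),.018),"ivory",onz("top",(455,277),.054))
print("shelf edge px",[onz("top",p,.27) for p in ((170,196),(347,189),(500,181))])
E
python3 -c "
import cv2
a=cv2.imread('pics/top0.png')
b=cv2.resize(a[160:320,290:490],None,fx=4,fy=3.75,interpolation=cv2.INTER_CUBIC);cv2.imwrite('pics/c1.png',b)"
```

```text
knob (array([ 0.6319, -0.0622,  0.197 ]), [np.float64(0.00032349651320617666), np.float64(0.0003234965132062339)])
top (((235.8147430419922, 286.9430236816406), (13.325591087341309, 16.446887969970703), 15.701924324035645), ((235.5, 286.5), (15.0, 13.0), 90.0), 127.5)
side (((242.4427032470703, 312.3956298828125), (5.7871904373168945, 8.42991828918457), 3.595475673675537), ((242.5, 312.5), (7.0, 5.0), 90.0), 34.5)Traceback (most recent call last):
  File "<stdin>", line 20, in <module>
    return func(*args, **kwargs)
    result = trf(vector_fun.fun, vector_fun.jac, x0, f0, J0, lb, ub, ftol, xtol,
                 gtol, max_nfev, x_scale, loss_function, tr_solver,
                 tr_options.copy(), verbose, callback=callback_wrapped)
    return trf_no_bounds(
        fun, jac, x0, f0, J0, ftol, xtol, gtol, max_nfev, x_scale,
        loss_function, tr_solver, tr_options, verbose, callback=callback)
    f_new = fun(x_new)
    self._update_fun()
    ~~~~~~~~~~~~~~~~^^
    self.f = self.fun_wrapped(xp_copy(self.x))
             ~~~~~~~~~~~~~~~~^^^^^^^^^^^^^^^^^
    return np.atleast_1d(self.fun(x))
                         ~~~~~~~~^^^
    return self.f(x, *self.args, **self.kwargs)
           ~~~~~~^^^^^^^^^^^^^^^^^^^^^^^^^^^^^^
  File "<stdin>", line 17, in res
  File "h.py", line 19, in proj
    K,T=cam(n,s); p=np.linalg.inv(T)@np.append(X,1); u=K@p[:3]; return u[:2]/u[2]
        ~~~^^^^^
  File "h.py", line 5, in cam
    c=vision.calibration(n)
ValueError: time passes only in moves, steps and waits
```

View pics/c1.png

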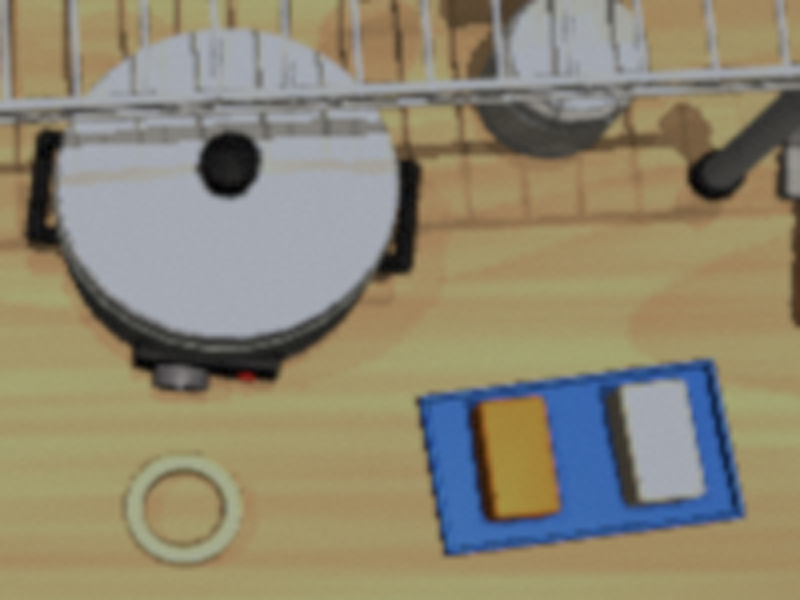

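Emit:
arm_command(
  rows=[
    [[0, 0, 1], [0, -1, -1], 1],
    [[0.5, 0, 1], [0, -1, -1], 1],
    [[0.5, 0, 1], [0.5, -1, -1], 1],
    [[0, 0, 1], [1, -1, 0], 1],
    [[0, 0, 1], [1, -1, 0], 1],
  ],
)

```text
time: 0.52
ee_pos: [0.2171, -0.6106, 0.2966]
ee_rot: [[0.964, -0.265, -0.004], [-0.264, -0.96, 0.098], [-0.03, -0.094, -0.995]]
force: [0.5, 0.5, -0.2]
width: 0.0852
grip_force: 0.0
```

The crop shows the amber block's top face spanning crop (482–555, 397–520), i.e. image about (419.5,282), with the wire just beyond the knob. Next I fit a kinematic model and cache the calibration.

```bash
sed -i 's/^def cam/import functools\n@functools.cache\ndef cal(n): return vision.calibration(n)\ndef cam/; s/c=vision.calibration(n)/c=cal(n)/' h.py
cat > kin.py <<'E'
import numpy as np, json, itertools
from scipy.optimize import least_squares
from scipy.spatial.transform import Rotation as R
def fk(q,p,sg):
    # p: c1,h,a1,a2,d,c7
    c1,h,a1,a2,d,c7=p
    A=R.from_euler('ZYZ',[sg[0]*q[0]+c1,q[1],sg[1]*q[2]]); B=A*R.from_euler('YZ',[q[3],sg[2]*q[4]])
    C=B*R.from_euler('YZ',[q[5],sg[3]*q[6]+c7])
    return np.array([0,0,h])+A.apply([0,0,a1])+B.apply([0,0,a2])+C.apply([0,0,d]),C
def fit(D):
    best=None
    for sg in itertools.product((1,-1),repeat=4):
      for c1,c7 in itertools.product((0,np.pi/2,np.pi,-np.pi/2),repeat=2):
        def f(p):
            r=[]
            for q,x,M in D:
                a,C=fk(q,p,sg); r+=list(a-x)+list(.3*(C.as_matrix()-M).ravel())
            return np.array(r)
        s=least_squares(f,[c1,.35,.5,.5,.25,c7],max_nfev=30)
        if best is None or s.cost<best[0]: best=(s.cost,s.x,sg)
    return best
E
python3 - <<'E'
from h import *
import json,kin
s=bot.read_state()
D=[[[1.2543,.6001,-.0025,1.6002,.0018,.9429,-.0798],[.1721,-.7038,.2304],[[.9714,.2375,-.0005],[.2375,-.9714,.0016],[-.0001,-.0017,-1]]],
[list(map(float,s["joint_positions"])),list(map(float,s["ee_pos"])),np.array(s["ee_rot"]).tolist()]]
json.dump(D,open("d.json","w"))
print(np.array(D[1][0]))
b=kin.fit([tuple(map(np.array,d)) for d in D]);print(b)
tr=lambda a,b: tri([ray(*cam("top"),a),ray(*cam("side"),b)])
print("stand",tr((212.5,286.5),(287.5,350)))
for n in("top","side"): cv2.imwrite(f"pics/{n}_s.png",0) if 0 else 0
print("amber",onz("top",(290+520/4,160+458/3.75),.054),"ends",onz("top",(290+513/4,160+397/3.75),.054),onz("top",(290+525/4,160+519/3.75),.054))
print("tray edge (near)",onz("top",(290+445/4,160+553/3.75),.018),onz("top",(290+742/4,160+515/3.75),.018))
print("pot c by brim",onz("top",(290+229/4,160+187/3.75),.15))
print("wire",[onz("top",p,.27) for p in ((290,160+107/3.75),(490,160+78/3.75))])
E
```

```text
[ 1.0829  0.4859  0.1182  1.65   -0.099   1.1036 -0.6003]
(np.float64(8.999850729677562e-06), array([-0.0794,  0.6894,  0.4889,  0.5557,  0.5336,  1.4916]), (-1, -1, -1, -1))
stand (array([0.4448, 0.297 , 0.0721]), [np.float64(0.0010510948286597758), np.float64(0.0010510948286597652)])
amber [ 0.449  -0.2549  0.054 ] ends [ 0.4928 -0.2526  0.054 ] [ 0.4058 -0.2559  0.054 ]
tray edge (near) [ 0.3847 -0.2069  0.018 ] [ 0.4085 -0.409   0.018 ]
pot c by brim [ 0.6278 -0.0628  0.15  ]
wire [array([0.6522, 0.074 , 0.27  ]), array([ 0.6597, -0.3906,  0.27  ])]
```

Emit:
arm_command(
  rows=[
    [[0, -1, 0], [1, -0.5, -0.5], 1],
    [[0, -1, 0], [1, -0.5, -0.5], 1],
    [[0, -1, 0], [1, -0.5, -0.5], 1],
    [[0, -1, 0], [1, -0.5, 0], 1],
    [[0, -1, 0], [1, -0.5, 0], 1],
  ],
)

```text
time: 0.93
ee_pos: [0.3295, -0.5891, 0.3088]
ee_rot: [[0.845, -0.257, -0.469], [-0.177, -0.962, 0.208], [-0.505, -0.092, -0.858]]
force: [0.1, -1.1, 0.3]
width: 0.0855
grip_force: 0.0
```

```bash
cat > upd.py <<'E'
from h import *
import json,kin
s=bot.read_state(); D=json.load(open("d.json"))
D.append([list(map(float,s["joint_positions"])),list(map(float,s["ee_pos"])),np.array(s["ee_rot"]).tolist()]); json.dump(D,open("d.json","w"))
print(np.array(D[-1][0]),s["force"])
b=kin.fit([tuple(map(np.array,d)) for d in D]); print(b)
json.dump([b[1].tolist(),b[2]],open("k.json","w"))
E
cat >> kin.py <<'E'
LO=np.array([-2.57,-.35,-1.29,.11,-1.05,.11,-2.63]);HI=np.array([2.57,1.97,1.29,2.56,4.19,1.86,2.63])
def ik(x,M,q0,p,sg):
    def f(q):
        a,C=fk(q,p,sg); return np.r_[10*(a-x),(R.from_matrix(M).inv()*C).as_rotvec()*3,.02*(q-q0)]
    s=least_squares(f,np.clip(q0,LO+.01,HI-.01),bounds=(LO,HI)); a,C=fk(s.x,p,sg)
    return s.x,np.linalg.norm(a-x),(R.from_matrix(M).inv()*C).magnitude()
E
python3 upd.py; cat > reach.py <<'E'
import json,kin,numpy as np
np.set_printoptions(precision=3,suppress=True)
p,sg=json.load(open("k.json")); q=np.array(json.load(open("d.json"))[-1][0])
for th in (40,50):
  for psi in (-30,-6,0,15):
    for fl in (1,-1):
      t,w=np.radians([th,psi]); z=np.array([np.sin(t)*np.cos(w),np.sin(t)*np.sin(w),-np.cos(t)]); y=fl*np.array([np.sin(w),-np.cos(w),0]); M=np.c_[np.cross(y,z),y,z]
      best=min((kin.ik(np.array([.632,-.062,.197])+.019*z,M,q0,p,sg) for q0 in (q,np.array([.1,.5,0,2,3.1,.4,1.5]),np.array([.1,.5,0,2,3.1,.4,-1.5]),np.array([.1,.5,.8,2,2,.4,1.5]),np.array([.1,.5,-.8,2,2,.4,-1.5]))),key=lambda r:r[1]+r[2])
      print(th,psi,fl,best)
E
python3 reach.py
```

```text
[ 0.7615  0.7023  0.2022  1.3315  0.1332  1.5897 -0.8881] [ 0.1243 -1.0595  0.3327]
(np.float64(0.00017630699816197917), array([-0.0779,  0.3105,  0.6127,  0.4673,  0.3099,  1.4967]), (-1, -1, -1, -1))
40 -30 1 (array([-0.412,  0.515,  0.349,  2.25 ,  2.314,  0.279,  1.765]), np.float64(2.7353232759548883e-06), 1.717177278433553e-05)
40 -30 -1 (array([ 0.176,  0.526, -0.421,  2.25 ,  1.948,  0.61 , -0.906]), np.float64(8.019355198002966e-06), 6.84210029393585e-05)
40 -6 1 (array([ 0.029,  0.474, -0.016,  2.299,  3.102,  0.33 ,  1.53 ]), np.float64(2.3953520426672234e-06), 6.914676165637926e-06)
40 -6 -1 (array([ 0.059,  0.474, -0.054,  2.299,  3.052,  0.331, -1.556]), np.float64(2.3518933401350004e-06), 3.5612722534075356e-06)
40 0 1 (array([ 0.158,  0.478, -0.125,  2.296,  3.254,  0.323,  1.522]), np.float64(3.816629958803885e-06), 2.826395450794587e-05)
40 0 -1 (array([ 0.188,  0.48 , -0.164,  2.296,  3.202,  0.322, -1.562]), np.float64(4.1061327524663575e-06), 3.337814803401649e-05)
40 15 1 (array([ 0.504,  0.525, -0.449,  2.264,  3.585,  0.248,  1.552]), np.float64(1.721651391468
[... 530 characters left out ...]
371979229e-06), 3.127280565002603e-05)
50 -6 -1 (array([ 0.071,  0.529, -0.071,  2.39 ,  3.082,  0.651, -1.581]), np.float64(6.056101437451106e-06), 3.18422446168661e-05)
50 0 1 (array([ 0.14 ,  0.531, -0.087,  2.387,  3.276,  0.643,  1.515]), np.float64(6.0354585608215894e-06), 3.496445463555724e-05)
50 0 -1 (array([ 0.173,  0.532, -0.131,  2.387,  3.247,  0.64 , -1.59 ]), np.float64(6.010202412902415e-06), 3.7745419637953684e-05)
50 15 1 (array([ 0.39 ,  0.552, -0.246,  2.345,  3.704,  0.586,  1.461]), np.float64(1.122034648921359e-05), 8.19114708165881e-05)
50 15 -1 (array([ 0.431,  0.558, -0.3  ,  2.345,  3.668,  0.571, -1.634]), np.float64(1.2056099196284471e-05), 8.841165706696042e-05)
```

```bash
cat > plan.py <<'E'
from h import *
import json,kin
from scipy.spatial.transform import Rotation as R
def tool(th,psi,fl=-1):
    t,w=np.radians([th,psi]); z=np.array([np.sin(t)*np.cos(w),np.sin(t)*np.sin(w),-np.cos(t)]); y=fl*np.array([np.sin(w),-np.cos(w),0]); return np.c_[np.cross(y,z),y,z]
def rows(x,M,way,dec=1,ms=.9,mt=.9,g=1):
    """way: list of (pos,rot); round rows from simulated pose, printed in groups of 5"""
    x=np.array(x);Rm=R.from_matrix(M);out=[]
    for i,(X,Mw) in enumerate(way):
        for k in range(60):
            d=Rm.inv().apply(X-x)/.02; w=(Rm.inv()*R.from_matrix(Mw)).as_rotvec()/.1
            n=max(1,np.ceil(max(np.abs(d).max()/ms,np.abs(w).max()/mt)-.05))
            d=np.round(d/n,dec);w=np.round(w/n,dec)
            if not(d.any() or w.any()): break
            out.append([w.tolist(),d.tolist(),g]); x=x+Rm.apply(d*.02); Rm=Rm*R.from_rotvec(w*.1)
            if n==1 : break
    for i in range(0,len(out),5): print(json.dumps(out[i:i+5]).replace(".0,",",").replace(".0]","]"))
    print("end",x,Rm.as_matrix()[:,2]); return out
E
python3 - <<'E'
from plan import *
s=bot.read_state();q=np.array(s["joint_positions"]);p,sg=json.load(open("k.json"))
M=tool(48,-6);X=np.array([.632,-.062,.197])-.101*M[:,2]
r=kin.ik(X,M,np.array([.1,.5,0,2.2,3.0,.6,-1.57]),p,sg);print(r)
qe=r[0];way=[]
for u in np.linspace(0,1,9)[1:]:
    qq=q+(qe-q)*u; qq[5]=max(qq[5],.3); a,C=kin.fk(qq,p,sg); a[2]=max(a[2],.3) if u<1 else a[2]
    way.append((a,C.as_matrix())); print(a,C.as_matrix()[:,2],C.as_matrix()[:,0])
rows(s["ee_pos"],s["ee_rot"],way)
E
```

```text
(array([ 0.0787,  0.2511, -0.0771,  2.5008,  3.073 ,  0.4484, -1.5841]), np.float64(4.742009967510503e-06), 1.6674757775586806e-05)
[ 0.3007 -0.6028  0.324 ] [-0.6492 -0.0812 -0.7563] [ 0.7604 -0.0959 -0.6424]
[ 0.3143 -0.627   0.3556] [-0.6636 -0.4444 -0.6018] [ 0.6729 -0.0032 -0.7397]
[ 0.3763 -0.6339  0.3884] [-0.4759 -0.7576 -0.4467] [ 0.5741  0.1172 -0.8104]
[ 0.4718 -0.5986  0.4075] [-0.1319 -0.931  -0.3404] [ 0.4289  0.256  -0.8663]
[ 0.5693 -0.5077  0.403 ] [ 0.2674 -0.9108 -0.3147] [ 0.2072  0.3733 -0.9043]
[ 0.6318 -0.3673  0.3729] [ 0.6    -0.7061 -0.3762] [-0.0878  0.4093 -0.9082]
[ 0.6306 -0.2036  0.323 ] [ 0.7686 -0.3909 -0.5064] [-0.4068  0.3122 -0.8585]
[ 0.5574 -0.0542  0.2646] [ 0.7391 -0.0777 -0.6691] [-0.6655  0.0699 -0.7432]
[[[-0.8, -0.4, -0.2], [-0.4, 0.2, -0], 1], [[-0.8, -0.4, -0.2], [-0.4, 0.2, -0], 1], [[-0.8, -0.4, -0.2], [-0.4, 0.3, 0], 1], [[-0.8, -0.5, -0.1], [-0.3, 0.2, 0.1], 1], [[-0.8, -0.2, -0.3], [-0.1, 0.3, -0.3], 1]]
[[[-0.7, -0.2, -0.2], [-0.1, 0.3, -0.3], 1], [[-0.8, -0.2, -0.3], [-0.1, 0.3, -0.3], 1], [[-0.7, -0.2, -0.2], [-0.1, 0.3, -0.2], 1]
[... 1046 characters left out ...]
 -0.7], 1], [[-0.5, 0.3, -0.4], [0.8, 0.7, -0.6], 1], [[-0.5, 0.3, -0.4], [0.8, 0.7, -0.6], 1]]
[[[-0.4, 0.3, -0.4], [0.8, 0.8, -0.5], 1], [[-0.5, 0.3, -0.4], [0.7, 0.8, -0.5], 1], [[-0.4, 0.2, -0.4], [0.7, 0.9, -0.4], 1], [[-0.2, 0.1, -0.2], [0.4, 0.5, -0.2], 1], [[-0.3, 0.2, -0.2], [0.3, 0.5, -0.1], 1]]
[[[-0.4, 0.3, -0.4], [0.8, 0.5, -0.5], 1], [[-0.3, 0.3, -0.4], [0.8, 0.6, -0.5], 1], [[-0.4, 0.3, -0.4], [0.8, 0.7, -0.5], 1], [[-0.3, 0.2, -0.4], [0.8, 0.7, -0.4], 1], [[-0.4, 0.3, -0.4], [0.7, 0.7, -0.4], 1]]
[[[-0.3, 0.2, -0.4], [0.7, 0.8, -0.3], 1], [[-0.4, 0.3, -0.4], [0.7, 0.8, -0.2], 1], [[-0.3, 0.2, -0.3], [0.7, 0.9, -0.2], 1]]
end [ 0.5573 -0.0534  0.2635] [ 0.7405 -0.0818 -0.667 ]
```

```bash
cat > w1.py <<'E'
from plan import *
s=bot.read_state();q=np.array(s["joint_positions"]);p,sg=json.load(open("k.json"))
M=tool(48,-6);X=np.array([.632,-.062,.197])-.101*M[:,2]
qe=kin.ik(X,M,np.array([.1,.5,0,2.2,3.0,.6,-1.57]),p,sg)[0]
def near(X,qp):  # position only, stay near qp
    f=lambda z:np.r_[20*(kin.fk(z,p,sg)[0]-X),(z-qp)*[.3,.1,.3,.1,1,1,1]]
    return kin.least_squares(f,np.clip(qp,kin.LO+.02,kin.HI-.02),bounds=(kin.LO,kin.HI)).x
P=[([.34,-.48,.36],[.75,.5,.15,1.5,.3,1.0,-.95]),([.38,-.38,.38],[.6,.4,.1,1.8,.8,.5,-1.05]),([.42,-.26,.37],[.4,.3,0,2.1,1.5,.4,-1.2]),([.48,-.15,.35],[.25,.3,0,2.3,2.2,.4,-1.4])]
way=[];ql=q
for a,b in [(near(np.array(x),np.array(y)),0) for x,y in P]+[(qe,1)]:
    for u in (.5,1):
        x,C=kin.fk(ql+(a-ql)*u,p,sg); way.append((x,C.as_matrix())); 
    ql=a; print(a,x,C.as_matrix()[:,2],C.as_matrix()[:,0])
rows(s["ee_pos"],s["ee_rot"],way)
E
python3 w1.py
```

```text
[ 0.6726  0.2802  0.0788  1.8335  0.2966  1.002  -0.95  ] [ 0.34 -0.48  0.36] [-0.1656 -0.2147 -0.9625] [ 0.9852  0.0077 -0.1712]
[ 0.5041  0.0236  0.0046  2.2224  0.7976  0.499  -1.05  ] [ 0.38   -0.3801  0.38  ] [ 0.2071 -0.5491 -0.8097] [ 0.818   0.5512 -0.1645]
[ 0.3168 -0.0526 -0.0839  2.4361  1.4993  0.3963 -1.2   ] [ 0.42   -0.2601  0.37  ] [ 0.4659 -0.5573 -0.6872] [ 0.2352  0.8268 -0.511 ]
[ 0.141  -0.0003 -0.109   2.524   2.2011  0.3955 -1.4   ] [ 0.48   -0.1501  0.35  ] [ 0.6812 -0.3884 -0.6206] [-0.3073  0.6178 -0.7238]
[ 0.0787  0.2511 -0.0771  2.5008  3.073   0.4484 -1.5841] [ 0.5574 -0.0542  0.2646] [ 0.7391 -0.0777 -0.6691] [-0.6655  0.0699 -0.7432]
[[[-0.6, 0.6, -0.3], [-0.3, -0.9, -0.3], 1], [[-0.6, 0.6, -0.3], [-0.3, -0.8, -0.3], 1], [[-0.6, 0.6, -0.2], [-0.2, -0.8, -0.4], 1], [[-0.5, 0.5, -0.3], [-0.1, -0.7, -0.3], 1], [[-0.5, 0.5, -0.3], [-0.1, -0.8, -0.3], 1]]
[[[-0.6, 0.4, -0.2], [-0, -0.7, -0.4], 1], [[-0.5, 0.5, -0.3], [-0.1, -0.7, -0.4], 1], [[-0.9, 0.3, -0.8], [0.2, -0.5, -0.4], 1], [[-0.9, 0.3, -0.8], [0.3, -0.4, -0.4], 1], [[-0.8, 0.3, -0.8], [0.3, -0.4, 
[... 615 characters left out ...]
.1, -0.8], [0.6, 0.3, -0.1], 1]]
[[[-0.3, 0, -0.8], [0.6, 0.4, -0], 1], [[-0.3, 0.1, -0.8], [0.5, 0.5, -0], 1], [[-0.3, 0, -0.8], [0.5, 0.5, -0], 1], [[-0.4, 0.1, -0.8], [0.7, 0.5, -0.1], 1], [[-0.4, 0.1, -0.8], [0.7, 0.6, -0.1], 1]]
[[[-0.4, 0.1, -0.7], [0.6, 0.6, -0.1], 1], [[-0.4, 0.2, -0.8], [0.6, 0.7, 0], 1], [[-0.3, 0.1, -0.8], [0.4, 0.6, 0.5], 1], [[-0.3, 0.1, -0.8], [0.4, 0.6, 0.5], 1], [[-0.3, 0.1, -0.9], [0.3, 0.6, 0.6], 1]]
[[[-0.4, 0.1, -0.8], [0.2, 0.6, 0.5], 1], [[-0.4, 0.2, -0.8], [0.6, 0.7, 0.5], 1], [[-0.5, 0.2, -0.8], [0.5, 0.8, 0.5], 1], [[-0.4, 0.2, -0.8], [0.4, 0.8, 0.6], 1], [[-0.5, 0.1, -0.8], [0.3, 0.7, 0.6], 1]]
end [ 0.5577 -0.0545  0.2647] [ 0.7431 -0.0735 -0.6652]
```

Emit:
arm_command(
  rows=[
    [[-0.6, 0.6, -0.3], [-0.3, -0.9, -0.3], 1],
    [[-0.6, 0.6, -0.3], [-0.3, -0.8, -0.3], 1],
    [[-0.6, 0.6, -0.2], [-0.2, -0.8, -0.4], 1],
    [[-0.5, 0.5, -0.3], [-0.1, -0.7, -0.3], 1],
    [[-0.5, 0.5, -0.3], [-0.1, -0.8, -0.3], 1],
  ],
)

```text
time: 1.35
ee_pos: [0.3358, -0.5094, 0.3461]
ee_rot: [[0.968, -0.024, -0.248], [-0.051, -0.993, -0.104], [-0.244, 0.113, -0.963]]
force: [0.4, 0.5, 0.9]
width: 0.0857
grip_force: 0.0
```

Emit:
arm_command(
  rows=[
    [[-0.6, 0.4, -0.2], [0, -0.7, -0.4], 1],
    [[-0.5, 0.5, -0.3], [-0.1, -0.7, -0.4], 1],
    [[-0.9, 0.3, -0.8], [0.2, -0.5, -0.4], 1],
    [[-0.9, 0.3, -0.8], [0.3, -0.4, -0.4], 1],
    [[-0.8, 0.3, -0.8], [0.3, -0.4, -0.4], 1],
  ],
)

```text
time: 1.77
ee_pos: [0.3532, -0.4455, 0.3719]
ee_rot: [[0.95, 0.31, -0.023], [0.268, -0.855, -0.444], [-0.158, 0.415, -0.896]]
force: [-0.3, -1.1, 0.6]
width: 0.0854
grip_force: 0.0
```

Emit:
arm_command(
  rows=[
    [[-0.6, 0.4, -0.7], [0.5, -0.6, -0.5], 1],
    [[-0.6, 0.4, -0.7], [0.6, -0.5, -0.5], 1],
    [[-0.5, 0.4, -0.7], [0.6, -0.4, -0.4], 1],
    [[-0.6, 0.4, -0.7], [0.7, -0.4, -0.5], 1],
    [[-0.3, 0.1, -0.7], [0.4, -0.2, -0.2], 1],
  ],
)

```text
time: 2.18
ee_pos: [0.3819, -0.3684, 0.3788]
ee_rot: [[0.773, 0.587, 0.242], [0.605, -0.566, -0.56], [-0.191, 0.579, -0.793]]
force: [-0.5, -0.9, -0.3]
width: 0.0857
grip_force: 0.0
```

Emit:
arm_command(
  rows=[
    [[-0.2, 0.1, -0.7], [0.5, -0.2, -0.2], 1],
    [[-0.3, 0, -0.8], [0.5, -0.2, -0.2], 1],
    [[-0.2, 0.1, -0.7], [0.5, -0.1, -0.2], 1],
    [[-0.3, 0, -0.8], [0.5, 0, -0.3], 1],
    [[-0.3, 0.1, -0.7], [0.6, -0.1, -0.3], 1],
  ],
)

```text
time: 2.6
ee_pos: [0.4033, -0.3148, 0.3764]
ee_rot: [[0.506, 0.788, 0.35], [0.772, -0.233, -0.592], [-0.385, 0.57, -0.726]]
force: [0.5, 0.7, -0.3]
width: 0.0855
grip_force: 0.0
```

```bash
python3 upd.py; python3 - <<'E'
from plan import *
s=bot.read_state();q=np.array(s["joint_positions"]);p,sg=json.load(open("k.json"))
a,C=kin.fk(q,p,sg);print(a,s["ee_pos"],C.as_matrix()-s["ee_rot"])
E
sed -i 's/^P=.*/P=[([.48,-.15,.35],[.25,.3,0,2.3,2.2,.4,-1.4])]/' w1.py; python3 w1.py
```

```text
[ 0.2791  0.0025 -0.0618  2.3677  1.2451  0.5587 -1.2584] [ 0.5036  0.6527 -0.2913]
(np.float64(0.0005823949795614492), array([-0.0762,  0.306 ,  0.6482,  0.4517,  0.3455, -4.7806]), (-1, -1, -1, -1))
[ 0.408  -0.3046  0.3794] [ 0.4033 -0.3148  0.3764] [[ 0.0036  0.0166 -0.0461]
 [-0.0226 -0.0088 -0.0249]
 [-0.0379 -0.0275 -0.    ]]
[ 0.1309  0.0099 -0.119   2.5564  2.2014  0.3943 -1.4   ] [ 0.48   -0.1501  0.35  ] [ 0.6625 -0.3692 -0.6517] [-0.348   0.6188 -0.7043]
[ 0.0753  0.2664 -0.0769  2.56    3.0715  0.5073 -1.5815] [ 0.5609 -0.0545  0.2668] [ 0.7285 -0.0768 -0.6808] [-0.677   0.0712 -0.7325]
[[[-0.3, 0.1, -0.8], [0.7, 0.2, -0.2], 1], [[-0.3, 0.1, -0.8], [0.6, 0.3, -0.1], 1], [[-0.3, 0, -0.8], [0.6, 0.3, -0.1], 1], [[-0.3, 0.1, -0.8], [0.6, 0.4, -0.2], 1], [[-0.3, 0, -0.8], [0.6, 0.4, -0.1], 1]]
[[[-0.3, 0.1, -0.8], [0.5, 0.5, -0.1], 1], [[-0.4, 0.2, -0.8], [0.8, 0.3, -0.2], 1], [[-0.3, 0.2, -0.8], [0.8, 0.3, -0.2], 1], [[-0.4, 0.2, -0.8], [0.7, 0.4, -0.2], 1], [[-0.3, 0.2, -0.8], [0.7, 0.5, -0.1], 1]]
[[[-0.4, 0.2, -0.7], [0.7, 0.5, -0.1], 1], [[-0.3, 0.2, -0.8], [0.6, 0.6, -0.1], 1], [[-0.3, 0.1, -0.8], [0.3, 0.6, 0.5], 1], [[-0.3, 0.1, -0.8], [0.3, 0.6, 0.6], 1], [[-0.3, 0, -0.9], [0.3, 0.6, 0.6], 1]]
[[[-0.3, 0.1, -0.8], [0.2, 0.6, 0.6], 1], [[-0.4, 0.1, -0.8], [0.5, 0.8, 0.5], 1], [[-0.5, 0.1, -0.8], [0.4, 0.8, 0.5], 1], [[-0.4, 0.2, -0.8], [0.4, 0.8, 0.6], 1], [[-0.5, 0.1, -0.7], [0.3, 0.8, 0.6], 1]]
end [ 0.5616 -0.0553  0.2663] [ 0.7301 -0.0753 -0.6792]
```

Emit:
arm_command(
  rows=[
    [[-0.3, 0.1, -0.8], [0.7, 0.2, -0.2], 1],
    [[-0.3, 0.1, -0.8], [0.6, 0.3, -0.1], 1],
    [[-0.3, 0, -0.8], [0.6, 0.3, -0.1], 1],
    [[-0.3, 0.1, -0.8], [0.6, 0.4, -0.2], 1],
    [[-0.3, 0, -0.8], [0.6, 0.4, -0.1], 1],
  ],
)

```text
time: 3.02
ee_pos: [0.4474, -0.2587, 0.3752]
ee_rot: [[0.16, 0.859, 0.487], [0.801, 0.175, -0.572], [-0.576, 0.482, -0.66]]
force: [0.5, 0.2, 0.8]
width: 0.0852
grip_force: 0.0
```

Emit:
arm_command(
  rows=[
    [[-0.3, 0.1, -0.8], [0.5, 0.5, -0.1], 1],
    [[-0.4, 0.2, -0.8], [0.8, 0.3, -0.2], 1],
    [[-0.3, 0.2, -0.8], [0.8, 0.3, -0.2], 1],
    [[-0.4, 0.2, -0.8], [0.7, 0.4, -0.2], 1],
    [[-0.3, 0.2, -0.8], [0.7, 0.5, -0.1], 1],
  ],
)

```text
time: 3.43
ee_pos: [0.4714, -0.1826, 0.358]
ee_rot: [[-0.22, 0.751, 0.622], [0.697, 0.567, -0.439], [-0.683, 0.337, -0.648]]
force: [-0.5, -0.5, 0.1]
width: 0.0855
grip_force: 0.0
```

Emit:
arm_command(
  rows=[
    [[-0.4, 0.2, -0.7], [0.7, 0.5, -0.1], 1],
    [[-0.3, 0.2, -0.8], [0.6, 0.6, -0.1], 1],
    [[-0.3, 0.1, -0.8], [0.3, 0.6, 0.3], 1],
    [[-0.3, 0.1, -0.8], [0.3, 0.6, 0.3], 1],
    [[-0.3, 0, -0.9], [0.3, 0.6, 0.3], 1],
  ],
)

```text
time: 3.85
ee_pos: [0.5066, -0.1193, 0.3347]
ee_rot: [[-0.509, 0.493, 0.706], [0.43, 0.856, -0.288], [-0.746, 0.157, -0.647]]
force: [0.1, 0.1, 1.3]
width: 0.0855
grip_force: 0.0
```

Emit:
arm_command(
  rows=[
    [[-0.3, 0.1, -0.8], [0.2, 0.6, 0.2], 1],
    [[-0.4, 0.1, -0.8], [0.4, 0.8, 0.2], 1],
    [[-0.5, 0.1, -0.8], [0.4, 0.8, 0.2], 1],
    [[-0.4, 0.2, -0.8], [0.4, 0.8, 0.2], 1],
    [[0, 0, 0], [0, 0, 0], 1],
  ],
)

```text
time: 4.27
ee_pos: [0.5244, -0.0587, 0.308]
ee_rot: [[-0.659, 0.187, 0.728], [0.142, 0.982, -0.124], [-0.738, 0.022, -0.674]]
force: [-0.3, -0.5, 0.6]
width: 0.0854
grip_force: 0.0
```

```bash
python3 upd.py; python3 - <<'E'
from h import *
s=bot.read_state(); im=vision.read_camera("wrist"); cv2.imwrite("pics/w1.png",im[:,:,::-1])
print(s["ee_pos"],s["ee_rot"]); print(proj("wrist",[.632,-.062,.197],s))
E
```

```text
[ 0.1459  0.1456 -0.3163  2.5359  2.4411  0.4383 -1.1459] [-0.2759 -0.5493  0.5924]
(np.float64(0.0010576966609205077), array([-0.0771,  0.2996,  0.6465,  0.4504,  0.338 ,  1.5052]), (-1, -1, -1, -1))
[ 0.5244 -0.0587  0.308 ] [[-0.6591  0.1874  0.7283]
 [ 0.1424  0.982  -0.1239]
 [-0.7385  0.0221 -0.6739]]
[336.7088 207.0899]
```

View pics/w1.png

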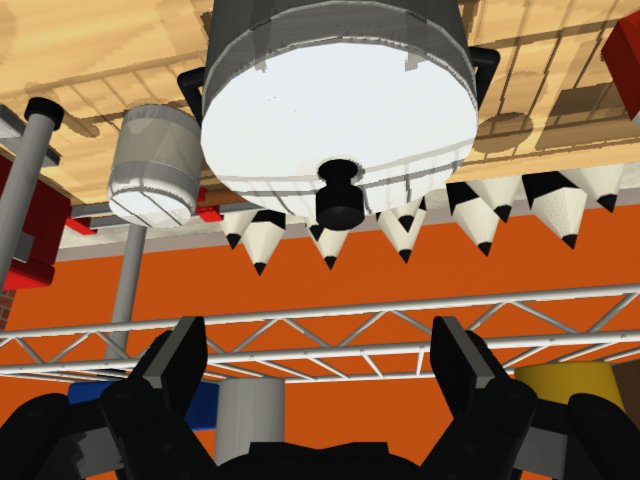

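The wrist view is upside down. The knob head sits at (340,204), the lowest front wire runs from (0,338) to (640,291), and the fingers are clear.

```bash
cat > w2.py <<'E'
from plan import *
s=bot.read_state()
K,d=tri([ray(*cam("wrist",s),(340,204)),ray(*cam("top"),(347.5,203.5)),ray(*cam("side"),(303,221.5))]);print("knob",K,d)
print("wire",onz("wrist",(200,325),.27,s),onz("wrist",(480,303),.27,s))
M=tool(48,-6)
for b in (.07,-.019): print(K-b*M[:,2])
rows(s["ee_pos"],s["ee_rot"],[(K-.06*M[:,2],M),(K+.017*M[:,2],M)])
E
python3 w2.py
```

```text
knob [ 0.632  -0.0619  0.1961] [np.float64(0.000997379717970912), np.float64(0.000426050021770722), np.float64(0.0008137594824016144)]
wire [ 0.6842 -0.1959  0.27  ] [0.6755 0.0359 0.27  ]
[ 0.5803 -0.0565  0.243 ]
[ 0.6461 -0.0634  0.1834]
[[[-0.1, -0, -0.1], [0.1, 0.1, 0.8], 1], [[-0.1, -0, -0.1], [0.1, 0.1, 0.8], 1], [[-0.1, -0, -0.1], [0.1, 0.1, 0.8], 1], [[-0.1, -0, -0.2], [0.1, 0.1, 0.8], 1], [[-0.1, -0, -0.1], [0.1, 0.1, 0.8], 1]]
[[[-0, -0, -0.2], [0.1, 0.1, 0.7], 1], [[-0, -0, 0], [-0, -0, 0.8], 1], [[-0, -0, 0], [-0, -0, 0.8], 1], [[-0, -0, 0], [-0, -0, 0.8], 1], [[-0, -0, 0], [-0, -0, 0.7], 1]]
[[[-0, -0, 0], [-0, -0, 0.8], 1]]
end [ 0.6447 -0.0625  0.1844] [ 0.7366 -0.0778 -0.6718]
```

Emit:
arm_command(
  rows=[
    [[-0.1, 0, -0.1], [0.1, 0.1, 0.8], 1],
    [[-0.1, 0, -0.1], [0.1, 0.1, 0.8], 1],
    [[-0.1, 0, -0.1], [0.1, 0.1, 0.8], 1],
    [[-0.1, 0, -0.2], [0.1, 0.1, 0.8], 1],
    [[-0.1, 0, -0.1], [0.1, 0.1, 0.8], 1],
  ],
)

```text
time: 4.73
ee_pos: [0.5786, -0.0585, 0.2482]
ee_rot: [[-0.664, 0.119, 0.738], [0.089, 0.993, -0.08], [-0.742, 0.013, -0.67]]
force: [0.0, -0.1, -0.2]
width: 0.0853
grip_force: 0.0
```

Emit:
arm_command(
  rows=[
    [[0, 0, -0.2], [0.1, 0.1, 0.7], 1],
    [[0, 0, 0], [0, 0, 0], 1],
    [[0, 0, 0], [0, 0, 0], 1],
  ],
)

```text
time: 4.98
ee_pos: [0.5871, -0.057, 0.237]
ee_rot: [[-0.668, 0.105, 0.736], [0.07, 0.994, -0.079], [-0.741, -0.002, -0.672]]
force: [0.3, 0.3, 0.1]
width: 0.0853
grip_force: 0.0
```

```bash
cat > w3.py <<'E'
from plan import *
s=bot.read_state();print(s["ee_pos"],s["ee_rot"],s["joint_positions"])
K=np.array([.632,-.0619,.1961]);M=tool(48,-6);rows(s["ee_pos"],s["ee_rot"],[(K+.017*M[:,2],M)])
E
python3 w3.py
```

```text
[ 0.5871 -0.057   0.237 ] [[-0.6682  0.1055  0.7365]
 [ 0.0697  0.9944 -0.0792]
 [-0.7407 -0.0016 -0.6718]] [ 0.2043  0.3887 -0.3666  2.5068  2.6662  0.6274 -1.2365]
[[[-0, -0, 0], [-0, -0, 0.8], 1], [[-0, -0, 0], [-0, -0, 0.8], 1], [[-0, -0, 0], [-0, -0, 0.8], 1], [[-0, -0, 0], [-0, -0, 0.7], 1], [[-0, -0, 0], [-0, -0, 0.8], 1]]
end [ 0.6445 -0.0632  0.1846] [ 0.7365 -0.0792 -0.6718]
```

Emit:
arm_command(
  rows=[
    [[0, 0, 0], [0, 0, 0.8], 1],
    [[0, 0, 0], [0, 0, 0.8], 1],
    [[0, 0, 0], [0, 0, 0.8], 1],
    [[0, 0, 0], [0, 0, 0.7], 1],
    [[0, 0, 0], [0, 0, 0.8], 1],
  ],
)

```text
time: 5.4
ee_pos: [0.6447, -0.0631, 0.1861]
ee_rot: [[-0.667, 0.105, 0.738], [0.069, 0.994, -0.079], [-0.742, -0.002, -0.67]]
force: [0.6, 1.2, 0.4]
width: 0.0852
grip_force: 0.0
```

Emit:
arm_command(
  rows=[
    [[0, 0, 0], [0, 0, 0], 0.2],
    [[0, 0, 0], [0, 0, 0], -0.2],
    [[0, 0, 0], [0, 0, 0], -1],
    [[0, 0, 0], [0, 0, 0], -1],
    [[0, 0, 0], [0, 0, 0], -1],
  ],
)

```text
time: 5.82
ee_pos: [0.6441, -0.0623, 0.1864]
ee_rot: [[-0.667, 0.102, 0.738], [0.067, 0.995, -0.078], [-0.742, -0.003, -0.67]]
force: [-4.4, 0.1, 5.9]
width: 0.0359
grip_force: 59.2
```

Emit:
arm_command(
  rows=[
    [[0, 0, 0], [0, 0, 0], -1],
    [[0, 0, 0], [0, 0, 0], -1],
    [[0, 0, 0], [0, 0, 0], -1],
    [[0, 0, 0], [0, 0, 0], -1],
    [[0, 0, 0], [0, 0, 0], -1],
  ],
)

```text
time: 6.23
ee_pos: [0.6441, -0.0623, 0.1864]
ee_rot: [[-0.667, 0.102, 0.738], [0.067, 0.995, -0.078], [-0.742, -0.003, -0.67]]
force: [-5.1, 0.6, 6.3]
width: 0.0363
grip_force: 59.2
```

```bash
python3 - <<'E'
from plan import *
s=bot.read_state();print(s["ee_pos"],s["ee_rot"],s["joint_positions"],s["force"],s["width"],s["grip_force"])
x=np.array(s["ee_pos"]);M=np.array(s["ee_rot"]);e=np.array
rows(x,M,[(x+e([0,0,.018]),M),(x+e([-.06,0,.03]),M),(x+e([-.15,.02,.05]),M)],g=-1,ms=.5)
E
```

```text
[ 0.6441 -0.0623  0.1864] [[-0.6667  0.1023  0.7383]
 [ 0.0667  0.9947 -0.0776]
 [-0.7424 -0.0025 -0.67  ]] [ 0.2077  0.5457 -0.3576  2.4283  2.7106  0.7064 -1.231 ] [-5.0751  0.6452  6.3343] 0.036349250236445606 59.223068626597524
[[[0, 0, 0], [-0.3, -0, -0.3], -1], [[0, 0, 0], [-0.4, -0, -0.3], -1], [[0, 0, 0], [0.3, -0.1, -0.4], -1], [[0, 0, 0], [0.3, -0, -0.4], -1], [[0, 0, 0], [0.2, -0.1, -0.5], -1]]
[[[0, 0, 0], [0.3, -0, -0.4], -1], [[0, 0, 0], [0.2, -0.1, -0.5], -1], [[0, 0, 0], [0.3, -0, -0.4], -1], [[0, 0, 0], [0.3, 0.1, -0.5], -1], [[0, 0, 0], [0.3, 0.1, -0.4], -1]]
[[[0, 0, 0], [0.2, 0, -0.5], -1], [[0, 0, 0], [0.3, 0.1, -0.4], -1], [[0, 0, 0], [0.2, 0, -0.5], -1], [[0, 0, 0], [0.3, 0.1, -0.4], -1], [[0, 0, 0], [0.2, 0, -0.5], -1]]
[[[0, 0, 0], [0.3, 0.1, -0.4], -1], [[0, 0, 0], [0.2, 0, -0.5], -1]]
end [ 0.494  -0.0427  0.2367] [ 0.7383 -0.0776 -0.67  ]
```

Emit:
arm_command(
  rows=[
    [[0, 0, 0], [-0.2, 0, -0.2], -1],
    [[0, 0, 0], [-0.2, 0, -0.2], -1],
    [[0, 0, 0], [-0.2, 0, -0.2], -1],
    [[0, 0, 0], [-0.1, 0, -0.1], -1],
    [[0, 0, 0], [0, 0, 0], -1],
  ],
)

```text
time: 6.65
ee_pos: [0.6439, -0.0624, 0.206]
ee_rot: [[-0.667, 0.103, 0.738], [0.067, 0.995, -0.078], [-0.742, -0.002, -0.67]]
force: [-0.4, 0.9, -3.2]
width: 0.0359
grip_force: 60.5
```

```bash
python3 - <<'E'
from plan import *
s=bot.read_state();print(s["ee_pos"],s["force"],s["moment"],s["width"])
im=cv2.hconcat([vision.read_camera("wrist")[0:300,150:550,::-1].copy(), cv2.resize(vision.read_camera("side")[170:320,220:420,::-1].copy(),(400,300))])
cv2.imwrite("pics/l1.png",im)
E
```

```text
[ 0.6439 -0.0624  0.206 ] [-0.4142  0.8682 -3.2279] [ 0.1067  1.3228 -0.0137] 0.035943044450962164
```

View pics/l1.png

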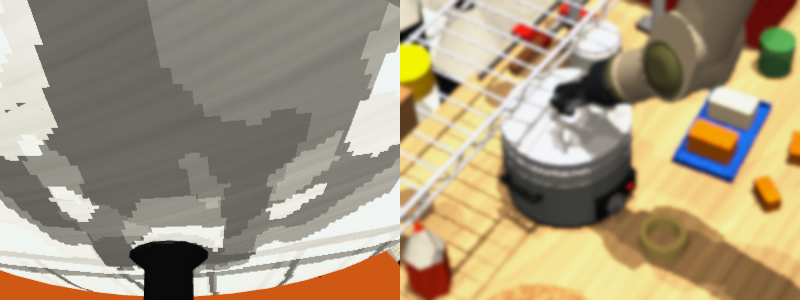

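The lid is free of the rim and held level. Next I check which headings can reach the stand at this tilt.

```bash
python3 - <<'E'
from plan import *
s=bot.read_state();p,sg=json.load(open("k.json"));q=np.array(s["joint_positions"])
K=np.array([.4448,.297,.0])
th=np.degrees(np.arccos(-s["ee_rot"][2][2]));print("tilt",th)
for psi in range(-100,111,15):
    o=[]
    for z in (.14,.23):
        M=tool(th,psi);X=K+[0,0,z]+.017*M[:,2]
        c=[kin.ik(X,M,q0,p,sg) for q0 in (q,q+[-.6,0,0,0,0,0,0],q+[-.6,0,.3,0,.5,0,0],q+[-.6,0,-.5,-.4,-1,.5,0],q+[-.6,0,.5,-.4,1,.5,.5])]
        r=min(c,key=lambda r:r[1]+.3*r[2]); o.append(r)
    for r in o: print(psi,r[0],round(r[1],4),round(r[2],3),"margin",round(np.minimum(r[0]-kin.LO,kin.HI-r[0]).min(),3))
E
```

```text
tilt 47.8680307167245
-100 [-0.5209  0.935  -0.6574  1.7416  0.7106  1.5863 -1.7195] 0.0 0.0 margin 0.274
-100 [-0.506   0.8192 -0.682   1.71    0.6513  1.6901 -1.6419] 0.0 0.0 margin 0.17
-85 [-0.5712  0.9086 -0.6678  1.8359  0.8495  1.5449 -1.6348] 0.0 0.0 margin 0.315
-85 [-0.5478  0.7882 -0.7043  1.8038  0.7856  1.6419 -1.5386] 0.0 0.0 margin 0.218
-70 [-0.6115  0.8788 -0.6792  1.9481  0.9966  1.4893 -1.5689] 0.0 0.0 margin 0.371
-70 [-0.5776  0.751  -0.7291  1.9148  0.9227  1.5755 -1.4501] 0.0 0.0 margin 0.285
-55 [-0.6402  0.8485 -0.691   2.0736  1.1578  1.4274 -1.5235] 0.0 0.0 margin 0.433
-55 [-0.5938  0.7094 -0.755   2.0384  1.0674  1.4949 -1.3764] 0.0 0.0 margin 0.365
-40 [-0.653   0.8219 -0.7046  2.2077  1.341   1.3702 -1.4986] 0.0 0.0 margin 0.352
-40 [-0.5933  0.6654 -0.7808  2.1695  1.2271  1.4042 -1.3172] 0.0 0.0 margin 0.391
-25 [-0.6414  0.8057 -0.7248  2.345   1.5536  1.3341 -1.4883] 0.0 0.0 margin 0.215
-25 [-0.5698  0.6221 -0.8068  2.3023  1.4124  1.3086 -1.2712] 0.0 0.0 margin 0.258
-10 [-0.5929  0.8084 -0.758   2.4786  1.7959  1.3358 -1.4712] 0.0 0.0 margin 0.08
[... 727 characters left out ...]
387] 0.0095 0.034 margin 0.0
65 [ 0.1813  0.8017 -0.7543  2.56    3.3906  0.6043 -0.9179] 0.0039 0.014 margin 0.0
65 [ 0.3674  0.6248 -1.0121  2.5233  3.3178  0.3769 -0.984 ] 0.0 0.0 margin 0.037
80 [ 0.3691  0.8946 -0.943   2.4568  3.4916  0.2865 -0.7407] 0.0 0.0 margin 0.103
80 [ 0.4979  0.7308 -1.1264  2.4097  4.0085  0.11   -1.3998] 0.0002 0.001 margin 0.0
95 [ 0.5343  1.1485 -1.29    2.3227  1.3051  0.2546  1.652 ] 0.0002 0.001 margin 0.0
95 [ 0.5694  0.8989 -1.29    2.2802  0.2384  0.2368  2.5819] 0.0002 0.001 margin 0.0
110 [ 0.5129  1.1732 -1.29    2.1849  0.6098  0.4529  2.5191] 0.0001 0.0 margin 0.0
110 [ 0.4956  0.9483 -1.29    2.1732  0.3153  0.4578  2.63  ] 0.02 0.085 margin 0.0
```

```bash
cat > w4.py <<'E'
from plan import *
s=bot.read_state();p,sg=json.load(open("k.json"));q=np.array(s["joint_positions"]);x=np.array(s["ee_pos"]);M0=np.array(s["ee_rot"])
k0=x-.017*M0[:,2];print("knob",k0)
Rz=lambda a:R.from_euler('z',a,degrees=True).as_matrix()
way=[]
for k,a in [([.60,-.055,.229],-5),([.56,.02,.235],-13),([.52,.1,.238],-22),([.48,.2,.238],-29),([.4448,.297,.238],-31)]:
    M=Rz(a)@M0; X=np.array(k)+.017*M[:,2]; r=kin.ik(X,M,q,p,sg); print(k,r[0],r[1:]); q=r[0]; way.append((X,M))
rows(x,M0,way,g=-1,ms=.6,mt=.5)
print("cup",onz("top",(132,277),.1),"pencil",onz("top",(148,225),.1))
E
python3 w4.py
```

```text
knob [ 0.6313 -0.061   0.2165]
[0.6, -0.055, 0.229] [ 0.2284  0.4614 -0.3832  2.4972  2.6854  0.6908 -1.3023] (np.float64(1.6061802990560363e-06), 1.0485441682539163e-05)
[0.56, 0.02, 0.235] [-0.0782  0.4357 -0.3847  2.5288  2.2313  0.8053 -1.2805] (np.float64(9.46490592343834e-06), 5.9463513523958426e-05)
[0.52, 0.1, 0.238] [-0.3517  0.4518 -0.4427  2.4712  1.7533  0.942  -1.2466] (np.float64(8.993978838278325e-06), 4.936294417413183e-05)
[0.48, 0.2, 0.238] [-0.5742  0.5109 -0.5138  2.3342  1.391   1.1096 -1.2352] (np.float64(6.01355258947502e-06), 3.131813358309924e-05)
[0.4448, 0.297, 0.238] [-0.7325  0.5749 -0.5573  2.1909  1.2157  1.2414 -1.233 ] (np.float64(3.4260011518752183e-06), 1.7923378708339435e-05)
[[[0.2, 0, 0.2], [0.2, 0, -0.5], -1], [[0.2, 0, 0.2], [0.2, 0, -0.5], -1], [[0.2, 0, 0.2], [0.2, 0, -0.6], -1], [[0.2, 0, 0.2], [0.3, 0.5, -0.4], -1], [[0.2, -0, 0.1], [0.3, 0.5, -0.4], -1]]
[[[0.2, 0, 0.2], [0.3, 0.5, -0.4], -1], [[0.2, 0, 0.1], [0.3, 0.5, -0.4], -1], [[0.1, 0, 0.2], [0.2, 0.6, -0.4], -1], [[0.2, 0, 0.1], [0.3, 0.5, -0.3], -1], [[0.2, 0, 0.2], [0.4, 0.6, -0.5], -1]]
[[[0.2, 0, 0.2], [0.4, 0.6, -0.5], -1], [[0.2, 0, 0.2], [0.4, 0.6, -0.5], -1], [[0.3, 0, 0.2], [0.5, 0.5, -0.6], -1], [[0.2, 0, 0.3], [0.4, 0.5, -0.5], -1], [[0.2, 0, 0.1], [0.5, 0.6, -0.5], -1]]
[[[0.2, 0, 0.1], [0.5, 0.6, -0.5], -1], [[0.1, 0, 0.1], [0.5, 0.5, -0.5], -1], [[0.2, 0, 0.2], [0.5, 0.5, -0.6], -1], [[0.1, 0, 0.1], [0.4, 0.5, -0.6], -1], [[0.2, 0, 0.2], [0.5, 0.5, -0.5], -1]]
[[[0, 0, 0], [0.5, 0.5, -0.5], -1], [[0, 0, 0], [0.5, 0.5, -0.5], -1], [[0.1, 0, 0.1], [0.5, 0.5, -0.5], -1], [[0, 0, 0], [0.4, 0.5, -0.6], -1], [[0.1, 0, 0.1], [0.5, 0.5, -0.5], -1]]
[[[0, 0, 0], [0.4, 0.4, -0.6], -1]]
end [0.4549 0.2889 0.2273] [ 0.5938 -0.446  -0.6697]
cup [0.4719 0.504  0.1   ] pencil [0.6107 0.4682 0.1   ]
```

Emit:
arm_command(
  rows=[
    [[0.2, 0, 0.2], [0.2, 0, -0.5], -1],
    [[0.2, 0, 0.2], [0.2, 0, -0.5], -1],
    [[0.2, 0, 0.2], [0.2, 0, -0.6], -1],
    [[0.2, 0, 0.2], [0.3, 0.5, -0.4], -1],
    [[0.2, 0, 0.1], [0.3, 0.5, -0.4], -1],
  ],
)

```text
time: 7.17
ee_pos: [0.596, -0.0352, 0.2191]
ee_rot: [[-0.653, 0.238, 0.719], [0.158, 0.971, -0.179], [-0.741, -0.003, -0.671]]
force: [0.3, -0.4, -4.1]
width: 0.0359
grip_force: 60.6
```

Emit:
arm_command(
  rows=[
    [[0.2, 0, 0.2], [0.3, 0.5, -0.4], -1],
    [[0.2, 0, 0.1], [0.3, 0.5, -0.4], -1],
    [[0.1, 0, 0.2], [0.2, 0.6, -0.4], -1],
    [[0.2, 0, 0.1], [0.3, 0.5, -0.3], -1],
    [[0.2, 0, 0.2], [0.4, 0.6, -0.5], -1],
  ],
)

```text
time: 7.58
ee_pos: [0.5643, 0.0315, 0.2235]
ee_rot: [[-0.629, 0.352, 0.693], [0.233, 0.936, -0.264], [-0.742, -0.004, -0.671]]
force: [0.6, 0.7, -3.1]
width: 0.0359
grip_force: 60.6
```

Emit:
arm_command(
  rows=[
    [[0.2, 0, 0.2], [0.4, 0.6, -0.5], -1],
    [[0.2, 0, 0.2], [0.4, 0.6, -0.5], -1],
    [[0.3, 0, 0.2], [0.5, 0.5, -0.6], -1],
    [[0.2, 0, 0.3], [0.4, 0.5, -0.5], -1],
    [[0.2, 0, 0.1], [0.5, 0.6, -0.5], -1],
  ],
)

```text
time: 8.0
ee_pos: [0.5243, 0.1109, 0.2257]
ee_rot: [[-0.587, 0.487, 0.647], [0.324, 0.874, -0.363], [-0.742, -0.003, -0.671]]
force: [1.0, -0.3, -3.1]
width: 0.0363
grip_force: 60.6
```

```bash
sed -i "s/in \[(\[.60.*\]:/in [([.48,.2,.235],A1),([.4448,.297,.235],A2)]:/" w4.py; sed -i 's/^way=\[\]/way=[]; h=np.degrees(np.arctan2(M0[1,2],M0[0,2])); A1=-34-h; A2=-37-h/' w4.py; python3 w4.py; python3 -c "
from h import *
s=bot.read_state();print(s['joint_positions'],s['ee_pos'],s['ee_rot'],s['force'],s['width'])"
```

```text
knob [0.5133 0.1171 0.2371]
[0.48, 0.2, 0.235] [-0.6549  0.4951 -0.3978  2.3453  1.4081  1.0414 -1.2321] (np.float64(3.0331679718738915e-06), 1.5294565224440893e-05)
[0.4448, 0.297, 0.235] [-0.8046  0.5593 -0.4509  2.193   1.2032  1.1817 -1.2155] (np.float64(3.8127107797010872e-06), 2.0084717856251577e-05)
[[[0.1, 0, 0.1], [0.5, 0.6, -0.5], -1], [[0.1, 0, 0.1], [0.5, 0.5, -0.5], -1], [[0.1, 0, 0.1], [0.5, 0.5, -0.5], -1], [[0.2, 0, 0.1], [0.5, 0.5, -0.5], -1], [[0.1, 0, 0.1], [0.5, 0.6, -0.6], -1]]
[[[0.1, 0, 0.1], [0.5, 0.5, -0.5], -1], [[0.1, 0, 0.1], [0.4, 0.5, -0.5], -1], [[0, 0, 0.1], [0.5, 0.5, -0.5], -1], [[0.1, 0, 0], [0.5, 0.5, -0.5], -1], [[0, 0, 0.1], [0.4, 0.4, -0.6], -1]]
[[[0.1, 0, 0], [0.5, 0.5, -0.5], -1]]
end [0.4553 0.2898 0.2232] [ 0.5924 -0.4468 -0.6704]
cup [0.4719 0.504  0.1   ] pencil [0.6107 0.4682 0.1   ]
[-0.5179  0.4433 -0.3518  2.4342  1.5684  0.9524 -1.1782] [0.5243 0.1109 0.2257] [[-0.5872  0.4867  0.6468]
 [ 0.3242  0.8736 -0.363 ]
 [-0.7417 -0.0034 -0.6707]] [ 0.9636 -0.3083 -3.0924] 0.03628845696386513
```

Emit:
arm_command(
  rows=[
    [[0.1, 0, 0.1], [0.5, 0.6, -0.5], -1],
    [[0.1, 0, 0.1], [0.5, 0.5, -0.5], -1],
    [[0.1, 0, 0.1], [0.5, 0.5, -0.5], -1],
    [[0.2, 0, 0.1], [0.5, 0.5, -0.5], -1],
    [[0.1, 0, 0.1], [0.5, 0.6, -0.6], -1],
  ],
)

```text
time: 8.42
ee_pos: [0.4901, 0.1941, 0.2229]
ee_rot: [[-0.562, 0.553, 0.615], [0.366, 0.833, -0.415], [-0.742, -0.008, -0.671]]
force: [0.8, -0.6, -3.4]
width: 0.036
grip_force: 60.6
```

Emit:
arm_command(
  rows=[
    [[0.1, 0, 0.1], [0.5, 0.5, -0.5], -1],
    [[0.1, 0, 0.1], [0.4, 0.5, -0.5], -1],
    [[0, 0, 0.1], [0.5, 0.5, -0.5], -1],
    [[0.1, 0, 0], [0.5, 0.5, -0.5], -1],
    [[0, 0, 0.1], [0.4, 0.4, -0.6], -1],
  ],
)

```text
time: 8.83
ee_pos: [0.4607, 0.274, 0.2233]
ee_rot: [[-0.539, 0.592, 0.599], [0.399, 0.806, -0.438], [-0.742, 0.003, -0.671]]
force: [0.4, 0.1, -2.8]
width: 0.0363
grip_force: 60.6
```

Emit:
arm_command(
  rows=[
    [[0.1, 0, 0], [0.5, 0.5, -0.5], -1],
    [[0, 0, 0], [0, 0, 0], -1],
    [[0, 0, 0], [0, 0, 0], -1],
  ],
)

```text
time: 9.08
ee_pos: [0.4552, 0.2903, 0.223]
ee_rot: [[-0.539, 0.597, 0.594], [0.398, 0.802, -0.444], [-0.742, -0.003, -0.671]]
force: [-0.2, -0.3, -3.7]
width: 0.0359
grip_force: 60.6
```

```bash
python3 - <<'E'
from plan import *
from scipy.optimize import minimize
s=bot.read_state();print(s['ee_pos'],s['ee_rot'],s['force'],s["moment"])
im={n:cv2.imread(f"pics/{n}0.png") for n in("top","side")}
lab={n:cv2.GaussianBlur(cv2.cvtColor(a,cv2.COLOR_BGR2LAB),(0,0),1.0).astype(float) for n,a in im.items()}
t=np.linspace(0,2*np.pi,120,endpoint=False)
def samp(n,v,r):
    P=np.array([proj(n,[v[0]+r*np.cos(a),v[1]+r*np.sin(a),v[2]]) for a in t],np.float32)
    return np.stack([cv2.remap(lab[n][...,c].astype(np.float32),P[:,0],P[:,1],cv2.INTER_LINEAR).ravel() for c in range(3)],1)
def f(v): return -sum(np.minimum(np.linalg.norm(samp(n,v,.124)-samp(n,v,.115),axis=1),40).mean() for n in lab)
for z0 in (.07,.085,.1):
    r=minimize(f,[.4448,.297,z0],method="Nelder-Mead",options=dict(initial_simplex=[[.4448,.297,z0],[.455,.297,z0],[.4448,.307,z0],[.4448,.297,z0+.01]],xatol=2e-4)); print(r.x,r.fun)
w=vision.read_camera("wrist")[:,:,::-1].copy();sd=vision.read_camera("side")[:,:,::-1].copy()
cv2.imwrite("pics/p1.png",cv2.hconcat([cv2.resize(w,(400,300)),cv2.resize(sd[240:420,180:420],(400,300))]))
E
```

```text
[0.4552 0.2903 0.223 ] [[-0.5394  0.5969  0.594 ]
 [ 0.3985  0.8023 -0.4444]
 [-0.7418 -0.003  -0.6706]] [-0.1724 -0.3419 -3.6803] [ 0.7378  1.0578 -0.0235]
[0.4458 0.2906 0.0848] -45.84971618652344
[0.4451 0.2972 0.0933] -48.1175537109375
[0.4451 0.2974 0.0929] -48.112525939941406
```

View pics/p1.png

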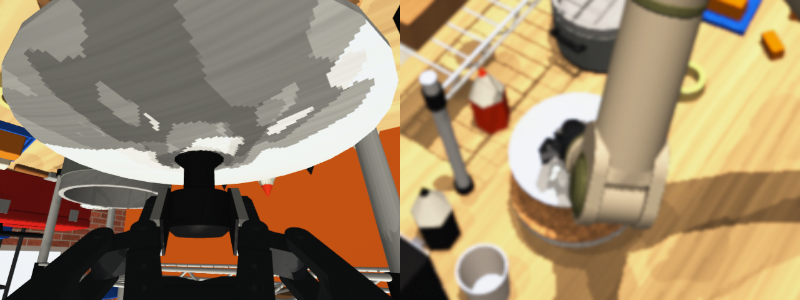

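Emit:
arm_command(
  rows=[
    [[0, 0, 0], [0.41, 0, 0.37], -1],
    [[0, 0, 0], [0.41, 0, 0.37], -1],
    [[0, 0, 0], [0.41, 0, 0.37], -1],
    [[0, 0, 0], [0.41, 0, 0.37], -1],
    [[0, 0, 0], [0.41, 0, 0.37], -1],
  ],
)

```text
time: 9.6
ee_pos: [0.4559, 0.2877, 0.1678]
ee_rot: [[-0.538, 0.599, 0.593], [0.399, 0.801, -0.447], [-0.743, -0.003, -0.67]]
force: [1.0, -0.2, -2.7]
width: 0.036
grip_force: 60.6
```

Emit:
arm_command(
  rows=[
    [[0, 0, 0], [0.1, 0, 0.09], -1],
    [[0, 0, 0], [0.1, 0, 0.09], -1],
    [[0, 0, 0], [0.1, 0, 0.09], -1],
    [[0, 0, 0], [0, 0, 0], -1],
  ],
)

```text
time: 9.93
ee_pos: [0.4556, 0.2886, 0.16]
ee_rot: [[-0.539, 0.598, 0.593], [0.399, 0.801, -0.446], [-0.742, -0.004, -0.67]]
force: [0.3, -1.1, -2.2]
width: 0.0361
grip_force: 60.6
```

Emit:
arm_command(
  rows=[
    [[0, 0, 0], [0.08, 0, 0.07], -1],
    [[0, 0, 0], [0.08, 0, 0.07], -1],
    [[0, 0, 0], [0, 0, 0], -1],
  ],
)

```text
time: 10.18
ee_pos: [0.4555, 0.2888, 0.1556]
ee_rot: [[-0.539, 0.598, 0.593], [0.399, 0.801, -0.446], [-0.742, -0.003, -0.67]]
force: [-0.0, -0.6, -2.2]
width: 0.0361
grip_force: 60.6
```

Emit:
arm_command(
  rows=[
    [[0, 0, 0], [0.05, 0.02, 0.045], -1],
    [[0, 0, 0], [0.05, 0, 0.045], -1],
    [[0, 0, 0], [0.05, 0, 0.045], -1],
    [[0, 0, 0], [0, 0, 0], -1],
  ],
)

```text
time: 10.52
ee_pos: [0.4557, 0.2891, 0.1514]
ee_rot: [[-0.539, 0.598, 0.593], [0.399, 0.801, -0.446], [-0.742, -0.004, -0.67]]
force: [-0.0, -0.7, -3.5]
width: 0.0358
grip_force: 60.6
```

Emit:
arm_command(
  rows=[
    [[0, 0, 0], [0.05, 0, 0.045], -1],
    [[0, 0, 0], [0.05, 0, 0.045], -1],
    [[0, 0, 0], [0, 0, 0], -1],
  ],
)

```text
time: 10.77
ee_pos: [0.4556, 0.2891, 0.1487]
ee_rot: [[-0.539, 0.598, 0.593], [0.399, 0.801, -0.446], [-0.742, -0.004, -0.67]]
force: [0.1, -0.8, -3.0]
width: 0.0363
grip_force: 60.6
```

Emit:
arm_command(
  rows=[
    [[0, 0, 0], [0.05, 0, 0.045], -1],
    [[0, 0, 0], [0.05, 0, 0.045], -1],
    [[0, 0, 0], [0, 0, 0], -1],
  ],
)

```text
time: 11.02
ee_pos: [0.4556, 0.2891, 0.146]
ee_rot: [[-0.539, 0.598, 0.593], [0.399, 0.801, -0.446], [-0.742, -0.004, -0.67]]
force: [0.3, -0.1, -4.1]
width: 0.0361
grip_force: 60.6
```

Emit:
arm_command(
  rows=[
    [[0, 0, 0], [0.04, 0, 0.035], -1],
    [[0, 0, 0], [0.04, 0, 0.035], -1],
    [[0, 0, 0], [0, 0, 0], -1],
  ],
)

```text
time: 11.27
ee_pos: [0.4557, 0.2892, 0.1441]
ee_rot: [[-0.539, 0.598, 0.593], [0.399, 0.801, -0.446], [-0.742, -0.004, -0.67]]
force: [-0.4, -0.5, -1.7]
width: 0.0359
grip_force: 60.7
```

Emit:
arm_command(
  rows=[
    [[0, 0, 0], [0.04, 0, 0.035], -1],
    [[0, 0, 0], [0.04, 0, 0.035], -1],
    [[0, 0, 0], [0, 0, 0], -1],
  ],
)

```text
time: 11.52
ee_pos: [0.4557, 0.289, 0.1439]
ee_rot: [[-0.536, 0.598, 0.596], [0.398, 0.801, -0.447], [-0.745, -0.002, -0.668]]
force: [-7.2, 0.7, 13.8]
width: 0.036
grip_force: 62.1
```

Emit:
arm_command(
  rows=[
    [[0, 0, 0], [0.04, 0, 0.035], -1],
    [[0, 0, 0], [0, 0, 0], -1],
  ],
)

```text
time: 11.68
ee_pos: [0.4558, 0.289, 0.1438]
ee_rot: [[-0.535, 0.598, 0.597], [0.398, 0.801, -0.447], [-0.746, -0.002, -0.666]]
force: [-11.1, -0.4, 23.6]
width: 0.0364
grip_force: 63.0
```

Emit:
arm_command(
  rows=[
    [[0, 0, 0], [-0.07, 0, -0.06], -1],
    [[0, 0, 0], [-0.02, 0, -0.02], -1],
    [[0, 0, 0], [0, 0, 0], -1],
  ],
)

```text
time: 11.93
ee_pos: [0.4556, 0.2892, 0.1439]
ee_rot: [[-0.538, 0.598, 0.594], [0.399, 0.801, -0.446], [-0.743, -0.003, -0.67]]
force: [-3.4, 0.5, 6.1]
width: 0.0359
grip_force: 61.4
```

Emit:
arm_command(
  rows=[
    [[0, 0, 0], [0, 0, 0], -0.1],
    [[0, 0, 0], [0, 0, 0], 0.3],
    [[0, 0, 0], [0, 0, 0], 1],
    [[0, 0, 0], [0, 0, 0], 1],
    [[0, 0, 0], [0, 0, 0], 1],
  ],
)

```text
time: 12.35
ee_pos: [0.4557, 0.2892, 0.1432]
ee_rot: [[-0.539, 0.598, 0.593], [0.399, 0.801, -0.446], [-0.742, -0.004, -0.67]]
force: [-0.3, 0.3, 0.7]
width: 0.0838
grip_force: 0.0
```

Emit:
arm_command(
  rows=[
    [[0, 0, 0], [0, 0, 0], 1],
    [[0, 0, 0], [0, 0, -0.3], 1],
    [[0, 0, 0], [0, 0, -0.5], 1],
    [[0, 0, 0], [0, 0, -0.8], 1],
    [[0, 0, 0], [0, 0, -0.9], 1],
  ],
)

```text
time: 12.77
ee_pos: [0.4252, 0.3116, 0.1774]
ee_rot: [[-0.539, 0.598, 0.593], [0.398, 0.801, -0.446], [-0.742, -0.004, -0.67]]
force: [0.7, 0.1, -0.4]
width: 0.0854
grip_force: 0.0
```

Emit:
arm_command(
  rows=[
    [[0, 0, 0], [-0.3, 0, -0.9], 1],
    [[0, 0, 0], [-0.6, 0, -0.9], 1],
    [[0, 0, 0], [-0.6, 0, -0.9], 1],
    [[0, 0, 0], [0, 0, 0], 1],
  ],
)

```text
time: 13.1
ee_pos: [0.4089, 0.3259, 0.239]
ee_rot: [[-0.538, 0.596, 0.596], [0.401, 0.803, -0.441], [-0.741, 0.001, -0.671]]
force: [0.9, 1.1, 0.3]
width: 0.0852
grip_force: 0.0
```

```bash
python3 - <<'E'
from plan import *
s=bot.read_state();print(s['joint_positions'],s['ee_pos'],s['ee_rot'],s['force'])
p,sg=json.load(open("k.json"))
w=vision.read_camera("top")[:,:,::-1].copy();sd=vision.read_camera("side")[:,:,::-1].copy()
cv2.imwrite("pics/top2.png",w);cv2.imwrite("pics/side2.png",sd)
cv2.imwrite("pics/p2.png",cv2.hconcat([cv2.resize(w[200:350,140:340],(400,300)),cv2.resize(sd[230:410,180:420],(400,300))]))
print("knob head px expected top",proj("top",[.4451,.2973,.155]),"side",proj("side",[.4451,.2973,.155]))
# refine block in top0: amber mask
h=cv2.cvtColor(cv2.imread("pics/top0.png"),cv2.COLOR_BGR2HSV).astype(int)[255:310,390:440]
m=((h[...,0]<25)&(h[...,1]>150)&(h[...,2]>150)); e=ellipse(m); print(e[1],e[2])
for z in(0,): print([onz("top",q+np.array([390,255]),.054) for q in cv2.boxPoints(e[1])])
E
```

```text
[-0.9158  0.5375 -0.4745  2.143   1.0314  1.2775 -1.1738] [0.4089 0.3259 0.239 ] [[-0.5382  0.5963  0.5957]
 [ 0.4009  0.8028 -0.4414]
 [-0.7414  0.0013 -0.6711]] [0.8808 1.1366 0.2694]
knob head px expected top [204.8826 283.6659] side [285.1429 335.1149]
((29.339996337890625, 26.380001068115234), (29.9813289642334, 14.7078218460083), 81.8698959350586) 394.5
[array([ 0.4886, -0.2301,  0.054 ]), array([ 0.4935, -0.2693,  0.054 ]), array([ 0.4139, -0.2761,  0.054 ]), array([ 0.4091, -0.2374,  0.054 ])]
```

View pics/p2.png

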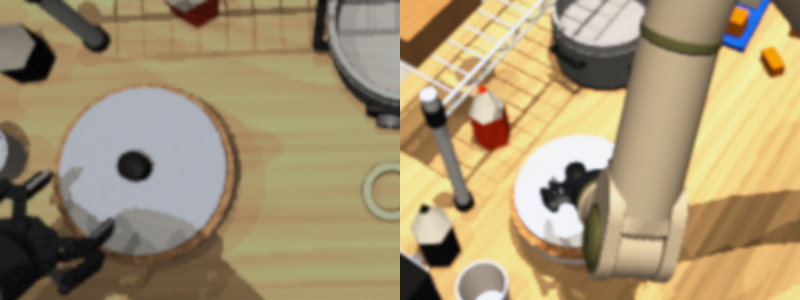

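The lid lies flat on the cork, with the knob at about (207,283) in the top view, close to the expected (205,284). Next I plan the block pick at about 20° slant.

```bash
cat > w5.py <<'E'
from plan import *
s=bot.read_state();p,sg=json.load(open("k.json"));q=np.array(s["joint_positions"]);x=np.array(s["ee_pos"]);M0=np.array(s["ee_rot"])
h=cv2.cvtColor(cv2.imread("pics/top2.png"),cv2.COLOR_BGR2HSV).astype(int)[235:335,160:265]
e=ellipse((h[...,1]<70)&(h[...,2]>110)); print("lid",e[0]); print(onz("top",np.array(e[0][0])+[160,235],.108))
W=[([.40,.24,.28],42,-28),([.40,.12,.29],36,-20),([.42,0,.29],30,-10),([.43,-.12,.27],25,0),([.44,-.2,.22],20,5.5)]
M=tool(20,5.5); G=np.array([.4512,-.253,.038])
way=[]
for a,b,c in W+[(G+.019*M[:,2]+[0,0,.13],20,5.5)]: way.append((np.array(a),tool(b,c)))
for X,Mw in way+[(G+.019*M[:,2],M),(np.array([.614,-.062,.109])+.019*M[:,2],M),(np.array([.614,-.062,.23])+.019*M[:,2],M)]:
    r=kin.ik(X,Mw,q,p,sg); q=r[0]; print(X,q,np.round(r[1:],4))
rows(x,M0,way,g=.5)
E
python3 w5.py
```

```text
lid ((51.584991455078125, 48.39904022216797), (80.08572387695312, 83.40130615234375), 97.5012435913086)
[0.4504 0.2916 0.108 ]
[0.4  0.24 0.28] [-0.7413  0.3023 -0.4817  2.3451  1.1418  0.9987 -1.004 ] [0. 0.]
[0.4  0.12 0.29] [-0.5012  0.0721 -0.3202  2.511   1.2229  0.612  -0.6409] [0.     0.0001]
[0.42 0.   0.29] [-0.2515 -0.0168  0.0573  2.5265  0.8609  0.1924  0.3997] [0.0001 0.0006]
[ 0.43 -0.12  0.27] [ 1.4153  0.2144 -1.29    2.447   0.4569  0.2285  1.3335] [0.0002 0.0004]
[ 0.44 -0.2   0.22] [ 1.2922  0.4076 -1.0587  2.3616  0.6524  0.3129  1.4069] [0. 0.]
[ 0.4577 -0.2524  0.1501] [ 1.0882  0.5171 -0.7112  2.3416  0.8191  0.1588  1.3743] [0.     0.0001]
[ 0.4577 -0.2524  0.0201] [ 1.2404  1.0301 -1.078   2.4078  1.9372  0.6625  0.3607] [0.     0.0003]
[ 0.6205 -0.0614  0.0911] [ 0.7803  0.9508 -1.1872  2.2118  1.6313  0.7934  0.2147] [0. 0.]
[ 0.6205 -0.0614  0.2121] [ 0.8692  0.7409 -1.29    2.1264  1.2318  0.7602  0.5334] [0.     0.0001]
[[[-0.2, 0.2, -0.2], [-0.6, -0.7, 0], 0.5], [[-0.2, 0.2, -0.2], [-0.6, -0.8, 0], 0.5], [[-0.2, 0.2, -0.2], [-0.6, -0.8, -0], 0.5], [[-0.
[... 749 characters left out ...]
2], 0.5]]
[[[-0.1, 0.1, -0.2], [-0.1, -0.8, 0.2], 0.5], [[-0.1, 0.1, -0.2], [-0.1, -0.8, 0.2], 0.5], [[-0.1, 0.1, -0.2], [-0.1, -0.9, 0.2], 0.5], [[-0.1, 0.2, -0.3], [-0, -0.8, 0.2], 0.5], [[-0.2, 0.1, -0.2], [-0, -0.9, 0.2], 0.5]]
[[[-0.1, 0.2, -0.3], [-0.1, -0.9, 0.2], 0.5], [[-0.1, 0.2, -0.2], [0.1, -0.8, 0.5], 0.5], [[-0.1, 0.2, -0.2], [0.1, -0.8, 0.5], 0.5], [[-0.1, 0.2, -0.2], [0.2, -0.8, 0.5], 0.5], [[-0, 0.1, -0.1], [0.1, -0.8, 0.5], 0.5]]
[[[-0.1, 0.2, -0.2], [0.2, -0.8, 0.4], 0.5], [[0, -0, 0], [0.1, -0.7, 0.9], 0.5], [[0, -0, 0], [0.2, -0.7, 0.9], 0.5], [[0, -0, 0], [0.1, -0.6, 0.9], 0.5], [[0, -0, 0], [0.2, -0.7, 0.8], 0.5]]
end [ 0.4573 -0.2532  0.1507] [ 0.336   0.0342 -0.9412]
```

```bash
cat > sim.py <<'E'
from plan import *
p,sg=json.load(open("k.json"))
def dense(x,M,way,n=8):
    for X,Mw in way:
        d=(R.from_matrix(M).inv()*R.from_matrix(Mw)).as_rotvec()
        for u in np.linspace(0,1,n+1)[1:]: yield x+(X-x)*u,(R.from_matrix(M)*R.from_rotvec(d*u)).as_matrix()
        x,M=X,Mw
def sim(q,x,M,way,n=8,verb=True):
    mg=[];sp=[];er=[];i=0
    for X,Mw in dense(x,M,way,n):
        r=kin.ik(X,Mw,q,p,sg); sp.append(np.abs(r[0]-q).max()); q=r[0]; mg.append(np.minimum(q-kin.LO,kin.HI-q).min()); er.append(r[1]+.1*r[2]); i+=1
        if verb and i%n==0: print("  ",X,q,"marg %.2f step %.2f err %.4f"%(min(mg[-n:]),max(sp[-n:]),max(er[-n:])))
    return q,min(mg),max(sp),max(er)
E
cat > w6.py <<'E'
from sim import *
s=bot.read_state();q0=np.array(s["joint_positions"]);x0=np.array(s["ee_pos"]);M0=np.array(s["ee_rot"])
B=np.array([.4512,-.253,.038]);P=np.array([.632,-.062,.109])
def path(T,pp,offx=0):
    M=tool(T,5.5);t=M[:,2]*.019;w=[([.42,.22,.28],T+8,-37),([.45,.08,.29],T+4,-35),([.47,-.06,.29],T,-30),([.47,-.16,.25],T,-15)]
    w=[(np.array(a),tool(b,c)) for a,b,c in w]
    w+=[(B+t+[0,0,.12],M),(B+t,M),(B+t+[0,0,.13],M)]
    for k,ps in (([.49,-.16,.24],5.5+(pp-5.5)*.5),([.56,-.09,.26],pp),([P[0]+offx,P[1],.24],pp),([P[0]+offx,P[1],.109],pp)):
        Mp=tool(T,ps); w.append((np.array(k)+.019*Mp[:,2],Mp))
    return w
for T in (20,25,30,35,40,45):
    for pp in (5.5,-15,-30): print(T,pp,np.round(sim(q0,x0,M0,path(T,pp),4,False)[1:],3))
E
python3 w6.py
```

```text
20 5.5 [0.    0.822 0.   ]
20 -15 [0.    0.822 0.   ]
20 -30 [0.    0.822 0.   ]
25 5.5 [0.    0.506 0.   ]
25 -15 [0.    0.506 0.   ]
25 -30 [0.    0.506 0.   ]
30 5.5 [0.    0.376 0.   ]
30 -15 [0.    0.376 0.   ]
30 -30 [0.    0.376 0.   ]
35 5.5 [0.    0.398 0.   ]
35 -15 [0.016 0.398 0.   ]
35 -30 [0.016 0.398 0.   ]
40 5.5 [0.    0.361 0.013]
40 -15 [0.    0.361 0.013]
40 -30 [0.    0.361 0.013]
45 5.5 [0.    0.401 0.03 ]
45 -15 [0.    0.401 0.03 ]
45 -30 [0.    0.401 0.03 ]
```

```bash
cat >> w6.py <<'E'
E
python3 - <<'E'
import re
src=open('w6.py').read().split("for T in")[0]; open('w6.py','w').write(src)
E
python3 - <<'E'
from w6 import *
for T,pp in ((35,-20),(30,-20)):
    print(T); print(sim(q0,x0,M0,path(T,pp),4)[1:])
E
```

```text
35
   [0.42 0.22 0.28] [-0.7076  0.3412 -0.4619  2.2923  1.0902  1.0668 -1.0401] marg 0.27 step 0.08 err 0.0000
   [0.45 0.08 0.29] [-0.4148  0.1754 -0.343   2.4271  1.2219  0.7619 -0.794 ] marg 0.13 step 0.08 err 0.0000
   [ 0.47 -0.06  0.29] [-0.0855  0.0896 -0.1235  2.4724  1.3871  0.3731 -0.4246] marg 0.08 step 0.11 err 0.0000
   [ 0.47 -0.16  0.25] [ 0.8066  0.2105 -0.6149  2.531   2.6693  0.1967 -1.0882] marg 0.03 step 0.40 err 0.0001
   [ 0.462  -0.252   0.1424] [ 1.2429  0.6278 -0.7796  2.484   3.1989  0.2562 -0.8577] marg 0.02 step 0.19 err 0.0000
   [ 0.462  -0.252   0.0224] [ 1.0991  0.9113 -0.588   2.5254  3.2143  0.5781 -0.7331] marg 0.03 step 0.09 err 0.0000
   [ 0.462  -0.252   0.1524] [ 1.264   0.6082 -0.806   2.477   3.189   0.2267 -0.8584] marg 0.04 step 0.09 err 0.0000
   [ 0.5008 -0.1614  0.2244] [ 0.876   0.335  -0.6918  2.4991  2.79    0.2373 -1.0404] marg 0.05 step 0.13 err 0.0000
   [ 0.5702 -0.0937  0.2444] [ 0.1854  0.2893 -0.2403  2.3772  2.0059  0.2611 -0.7381] marg 0.08 step 0.25 err 0.0000
   [ 0.6422 -0.0657  0.2244] [ 0.0764  0.3962 -0.2048  2.2559  1.
[... 945 characters left out ...]
r 0.0000
   [ 0.4607 -0.2521  0.1515] [ 1.2794  0.6098 -0.8959  2.4336  2.3494  0.162  -0.0752] marg 0.05 step 0.12 err 0.0000
   [ 0.4994 -0.1612  0.2235] [ 0.9645  0.3529 -0.8344  2.4385  1.9495  0.1813 -0.223 ] marg 0.07 step 0.15 err 0.0000
   [ 0.5689 -0.0932  0.2435] [ 0.6382  0.3688 -0.8219  2.317   1.4888  0.4413 -0.2084] marg 0.12 step 0.14 err 0.0000
   [ 0.6409 -0.0652  0.2235] [ 0.5134  0.4935 -0.802   2.1972  1.4943  0.5475 -0.2341] marg 0.27 step 0.03 err 0.0000
   [ 0.6409 -0.0652  0.0925] [ 0.4668  0.772  -0.7948  2.284   1.9884  0.7369 -0.6919] marg 0.28 step 0.15 err 0.0000
(np.float64(2.581268532253489e-14), np.float64(0.3761809667727909), np.float64(9.25825972236532e-05))
```

```bash
cat > w7.py <<'E'
from w6 import *
T=34;M=tool(T,5.5);t=M[:,2]*.019
def go(W,verb=True,**k):
    w=[(np.array(a),tool(b,c)) for a,b,c in W]; r=sim(q0,x0,M0,w,4,verb); print(r[1:]); return w
if __name__=="__main__":
    w=go([([.42,.22,.26],42,-37),([.45,.08,.27],38,-37),([.47,-.06,.26],34,-30),([.47,-.13,.23],34,-20),([.47,-.19,.2],34,-8)])
    w.append((B+t+[0,0,.11],M)); print(sim(q0,x0,M0,w,4,False)[1:])
    rows(x0,M0,w,g=.5,ms=.8)
E
python3 w7.py
```

```text
[0.42 0.22 0.26] [-0.7044  0.3715 -0.4598  2.3091  1.1171  1.0378 -1.0823] marg 0.25 step 0.09 err 0.0000
   [0.45 0.08 0.27] [-0.4122  0.2212 -0.3499  2.4328  1.2422  0.7634 -0.866 ] marg 0.13 step 0.08 err 0.0000
   [ 0.47 -0.06  0.26] [-0.062   0.1538 -0.1465  2.5039  1.5972  0.3666 -0.648 ] marg 0.06 step 0.10 err 0.0000
   [ 0.47 -0.13  0.23] [ 0.4507  0.2296 -0.3759  2.56    2.4707  0.283  -1.095 ] marg 0.00 step 0.24 err 0.0001
   [ 0.47 -0.19  0.2 ] [ 0.9416  0.3787 -0.6579  2.5439  2.9646  0.2838 -1.1283] marg 0.00 step 0.16 err 0.0010
(np.float64(4.0234482412415673e-13), np.float64(0.24008420678897058), np.float64(0.0010202171019166417))
(np.float64(4.0234482412415673e-13), np.float64(0.24008420678897058), np.float64(0.0010202171019166417))
[[[0, 0.2, 0], [-0.6, -0.8, 0.4], 0.5], [[0, 0.2, 0], [-0.7, -0.8, 0.3], 0.5], [[0, 0.2, 0], [-0.7, -0.8, 0.3], 0.5], [[0, 0.2, 0], [-0.7, -0.7, 0.4], 0.5], [[0, 0.2, 0], [-0.6, -0.8, 0.3], 0.5]]
[[[0, 0.1, 0], [-0.7, -0.8, 0.5], 0.5], [[0, 0.1, 0], [-0.7, -0.8, 0.5], 0.5], [[0, 0.1, 0], [-0.7, -0.8, 0.5], 0.5], [[0, 0.1, 0], [-0.8, -0.8
[... 273 characters left out ...]
]
[[[-0.1, 0.1, -0.1], [-0.5, -0.8, 0.4], 0.5], [[-0.1, 0.1, -0.2], [-0.5, -0.8, 0.4], 0.5], [[-0.1, 0.1, -0.1], [-0.6, -0.7, 0.4], 0.5], [[-0.2, 0, -0.4], [-0.1, -0.8, 0.6], 0.5], [[-0.3, 0, -0.4], [-0.1, -0.8, 0.5], 0.5]]
[[[-0.2, 0, -0.3], [-0.1, -0.8, 0.5], 0.5], [[-0.3, 0, -0.4], [-0.1, -0.8, 0.6], 0.5], [[-0.3, 0, -0.4], [-0, -0.7, 0.4], 0.5], [[-0.3, 0, -0.4], [0, -0.7, 0.4], 0.5], [[-0.3, 0, -0.5], [0.1, -0.7, 0.4], 0.5]]
[[[-0.2, 0, -0.4], [0.1, -0.8, 0.4], 0.5], [[-0.3, 0, -0.5], [0.5, -0.8, 0.7], 0.5], [[-0.4, 0, -0.5], [0.5, -0.8, 0.7], 0.5], [[-0.3, 0, -0.5], [0.5, -0.7, 0.7], 0.5], [[-0.4, 0, -0.5], [0.6, -0.8, 0.6], 0.5]]
end [ 0.4613 -0.2527  0.1323] [ 0.5581  0.0566 -0.8279]
```

Emit:
arm_command(
  rows=[
    [[0, 0.2, 0], [-0.6, -0.8, 0.4], 0.5],
    [[0, 0.2, 0], [-0.7, -0.8, 0.3], 0.5],
    [[0, 0.2, 0], [-0.7, -0.8, 0.3], 0.5],
    [[0, 0.2, 0], [-0.7, -0.7, 0.4], 0.5],
    [[0, 0.2, 0], [-0.6, -0.8, 0.3], 0.5],
  ],
)

```text
time: 13.62
ee_pos: [0.4199, 0.2176, 0.2585]
ee_rot: [[-0.596, 0.598, 0.535], [0.441, 0.801, -0.404], [-0.671, -0.005, -0.742]]
force: [1.0, 0.5, 0.6]
width: 0.0638
grip_force: 0.0
```

Emit:
arm_command(
  rows=[
    [[0, 0.1, 0], [-0.7, -0.8, 0.5], 0.5],
    [[0, 0.1, 0], [-0.7, -0.8, 0.5], 0.5],
    [[0, 0.1, 0], [-0.7, -0.8, 0.5], 0.5],
    [[0, 0.1, 0], [-0.8, -0.8, 0.6], 0.5],
    [[0, 0.2, 0], [-0.8, -0.7, 0.5], 0.5],
  ],
)

```text
time: 14.03
ee_pos: [0.4448, 0.1011, 0.2677]
ee_rot: [[-0.628, 0.598, 0.498], [0.464, 0.802, -0.377], [-0.625, -0.006, -0.781]]
force: [0.3, -0.9, -0.1]
width: 0.0638
grip_force: 0.0
```

Emit:
arm_command(
  rows=[
    [[0, 0.1, 0.1], [-0.7, -0.8, 0.5], 0.5],
    [[-0.1, 0.1, -0.1], [-0.5, -0.7, 0.5], 0.5],
    [[-0.1, 0.1, -0.2], [-0.5, -0.7, 0.5], 0.5],
    [[-0.1, 0.1, -0.1], [-0.5, -0.7, 0.5], 0.5],
    [[-0.1, 0.1, -0.2], [-0.5, -0.8, 0.5], 0.5],
  ],
)

```text
time: 14.45
ee_pos: [0.4609, -0.0011, 0.2613]
ee_rot: [[-0.681, 0.545, 0.49], [0.441, 0.839, -0.32], [-0.585, -0.002, -0.811]]
force: [0.4, 1.1, 0.3]
width: 0.0637
grip_force: 0.0
```

```bash
sed -i 's/w=go(.*/w=go([([.49,-.05,.26],34,-28),([.49,-.12,.24],34,-18),([.49,-.18,.22],34,-8)])/' w7.py; python3 w7.py; python3 -c "
from w6 import *
print(q0,x0,M0)"
```

```text
[ 0.49 -0.05  0.26] [-0.0449  0.1753 -0.1769  2.4731  1.5927  0.3631 -0.6177] marg 0.06 step 0.16 err 0.0000
   [ 0.49 -0.12  0.24] [ 0.4323  0.2217 -0.3789  2.516   2.3717  0.2388 -0.981 ] marg 0.04 step 0.21 err 0.0000
   [ 0.49 -0.18  0.22] [ 0.9265  0.3403 -0.692   2.4963  2.8162  0.2131 -1.0327] marg 0.04 step 0.15 err 0.0000
(np.float64(0.04304428793520332), np.float64(0.21160631862526258), np.float64(2.5807562284509805e-05))
(np.float64(0.04304428793520332), np.float64(0.21160631862526258), np.float64(2.5807562284509805e-05))
[[[-0.2, 0.1, -0.2], [-0.7, -0.4, 0.5], 0.5], [[-0.2, 0.1, -0.3], [-0.7, -0.5, 0.5], 0.5], [[-0.1, 0.1, -0.2], [-0.6, -0.4, 0.5], 0.5], [[-0.2, 0, -0.4], [-0.2, -0.8, 0.4], 0.5], [[-0.3, 0, -0.3], [-0.2, -0.8, 0.4], 0.5]]
[[[-0.2, 0, -0.4], [-0.1, -0.8, 0.4], 0.5], [[-0.3, 0, -0.3], [-0.1, -0.8, 0.4], 0.5], [[-0.2, 0, -0.4], [-0.1, -0.7, 0.3], 0.5], [[-0.3, 0, -0.4], [-0, -0.7, 0.3], 0.5], [[-0.2, 0, -0.3], [-0, -0.8, 0.3], 0.5]]
[[[-0.3, 0, -0.4], [0, -0.7, 0.4], 0.5], [[-0.3, 0, -0.4], [0.6, -0.8, 0.6], 0.5], [[-0.2, 0, -0.4], [0.7, -0.7, 0.6], 0.5], [[-0.3, 0, -0.4], [0.7, -0.7, 0.6], 0.5], [[-0.2, 0, -0.4], [0.7, -0.8, 0.6], 0.5]]
[[[-0.3, 0, -0.3], [0.8, -0.7, 0.5], 0.5]]
end [ 0.4617 -0.2524  0.1325] [ 0.5575  0.0544 -0.8284]
[-0.2567  0.1867 -0.2957  2.4832  1.3347  0.628  -0.728 ] [ 0.4609 -0.0011  0.2613] [[-0.6809  0.5447  0.4896]
 [ 0.4408  0.8386 -0.32  ]
 [-0.5849 -0.0021 -0.8111]]
```

Emit:
arm_command(
  rows=[
    [[-0.2, 0.1, -0.2], [-0.7, -0.4, 0.5], 0.5],
    [[-0.2, 0.1, -0.3], [-0.7, -0.5, 0.5], 0.5],
    [[-0.1, 0.1, -0.2], [-0.6, -0.4, 0.5], 0.5],
    [[-0.2, 0, -0.4], [-0.2, -0.8, 0.4], 0.5],
    [[-0.3, 0, -0.3], [-0.2, -0.8, 0.4], 0.5],
  ],
)

```text
time: 14.87
ee_pos: [0.4899, -0.0844, 0.2512]
ee_rot: [[-0.762, 0.392, 0.516], [0.325, 0.92, -0.219], [-0.56, 0.001, -0.828]]
force: [1.2, -0.0, 0.1]
width: 0.064
grip_force: 0.0
```

Emit:
arm_command(
  rows=[
    [[-0.2, 0, -0.4], [-0.1, -0.8, 0.4], 0.5],
    [[-0.3, 0, -0.3], [-0.1, -0.8, 0.4], 0.5],
    [[-0.2, 0, -0.4], [-0.1, -0.7, 0.3], 0.5],
    [[-0.3, 0, -0.4], [0, -0.7, 0.3], 0.5],
    [[-0.2, 0, -0.3], [0, -0.8, 0.3], 0.5],
  ],
)

```text
time: 15.28
ee_pos: [0.4883, -0.1597, 0.2278]
ee_rot: [[-0.813, 0.196, 0.549], [0.161, 0.981, -0.111], [-0.56, -0.001, -0.828]]
force: [0.5, -0.1, -0.6]
width: 0.0643
grip_force: 0.0
```

```bash
sed -i 's/w=go(.*/w=go([([.49,-.19,.21],34,-4)])/' w7.py; python3 w7.py; python3 -c "
from w6 import *
print(q0,x0,M0)"
```

```text
[ 0.49 -0.19  0.21] [ 1.0138  0.3903 -0.7455  2.488   2.9109  0.2068 -1.0072] marg 0.05 step 0.30 err 0.0000
(np.float64(0.05134393270717519), np.float64(0.30060952644813244), np.float64(1.93464021338786e-05))
(np.float64(0.05134393270717519), np.float64(0.30060952644813244), np.float64(1.93464021338786e-05))
[[[-0.4, 0, -0.5], [0.1, -0.7, 0.5], 0.5], [[-0.3, 0, -0.5], [0.1, -0.8, 0.4], 0.5], [[-0.2, 0, -0.4], [0.8, -0.8, 0.6], 0.5], [[-0.2, 0, -0.3], [0.6, -0.6, 0.5], 0.5], [[-0.2, 0, -0.2], [0.6, -0.6, 0.5], 0.5]]
[[[-0.2, 0, -0.3], [0.7, -0.5, 0.4], 0.5], [[-0.2, 0, -0.2], [0.7, -0.6, 0.5], 0.5]]
end [ 0.4615 -0.2526  0.1312] [ 0.5571  0.0583 -0.8284]
[ 0.5567  0.2778 -0.4284  2.4864  2.5686  0.2339 -0.9899] [ 0.4883 -0.1597  0.2278] [[-0.8125  0.1956  0.5491]
 [ 0.1612  0.9807 -0.1108]
 [-0.5602 -0.0015 -0.8283]]
```

Tracking follows the model. On to the hover over the block, then a wrist look.

Emit:
arm_command(
  rows=[
    [[-0.4, 0, -0.5], [0.1, -0.7, 0.5], 0.5],
    [[-0.3, 0, -0.5], [0.1, -0.8, 0.4], 0.5],
    [[-0.2, 0, -0.4], [0.8, -0.8, 0.6], 0.5],
    [[-0.2, 0, -0.3], [0.6, -0.6, 0.5], 0.5],
    [[-0.2, 0, -0.2], [0.6, -0.6, 0.5], 0.5],
  ],
)

```text
time: 15.7
ee_pos: [0.4722, -0.2284, 0.1628]
ee_rot: [[-0.828, -0.021, 0.56], [-0.017, 1.0, 0.011], [-0.56, -0.001, -0.829]]
force: [-0.5, 0.0, -0.2]
width: 0.0642
grip_force: 0.0
```

Emit:
arm_command(
  rows=[
    [[-0.2, 0, -0.3], [0.7, -0.5, 0.4], 0.5],
    [[-0.2, 0, -0.2], [0.7, -0.6, 0.5], 0.5],
    [[0, 0, 0], [0, 0, 0], 0.5],
  ],
)

```text
time: 15.95
ee_pos: [0.4588, -0.2525, 0.13]
ee_rot: [[-0.828, -0.08, 0.555], [-0.062, 0.997, 0.051], [-0.557, 0.007, -0.83]]
force: [-0.9, -1.0, -0.3]
width: 0.064
grip_force: 0.0
```

```bash
python3 - <<'E'
from w6 import *
print(q0,x0,M0)
im=vision.read_camera("wrist")[:,:,::-1].copy(); cv2.imwrite("pics/b1.png",im)
h=cv2.cvtColor(im,cv2.COLOR_BGR2HSV); print(proj("wrist",B-[0,0,.038-.054],s))
E
```

```text
[ 1.1053  0.6058 -0.6859  2.4565  3.127   0.2836 -0.8746] [ 0.4588 -0.2525  0.13  ] [[-0.8279 -0.0798  0.5552]
 [-0.0621  0.9968  0.0507]
 [-0.5574  0.0075 -0.8302]]
[317.2957 177.2898]
```

View pics/b1.png

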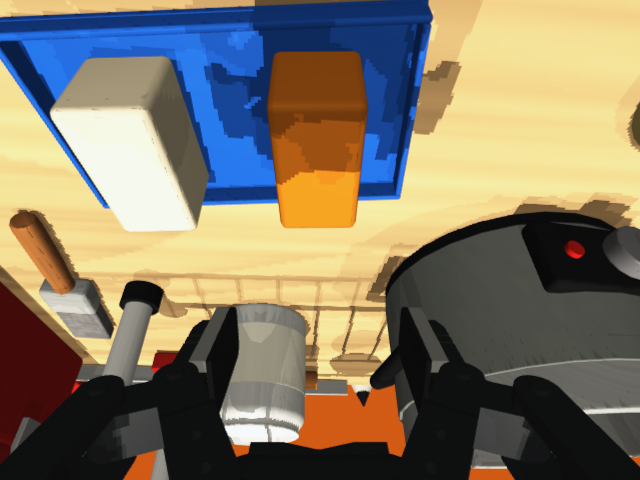

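The amber block's top face spans near edge (270,105)–(367,107) and far edge (281,227)–(357,227). It is well aligned between the fingers.

```bash
cat > w8.py <<'E'
from w7 import *
c=[onz("wrist",u,.054,s) for u in ((270,105),(367,107),(357,227),(281,227))]; print(np.array(c))
c=np.array(c); ctr=c.mean(0); n=(c[0]+c[1])/2; f=(c[2]+c[3])/2; yaw=np.degrees(np.arctan2(*(f-n)[1::-1])); print("ctr",ctr,"yaw",yaw)
G=np.array([ctr[0],ctr[1],.038]);M=tool(T,yaw);X=G+.019*M[:,2];print(X)
w=[(X+[0,0,.05],M),(X,M)]; print(sim(q0,x0,M0,w,4,True)[1:]); rows(x0,M0,w,g=.5,dec=2,ms=.5)
E
python3 w8.py
```

```text
[[ 0.4129 -0.2753  0.054 ]
 [ 0.4107 -0.2333  0.054 ]
 [ 0.4919 -0.2247  0.054 ]
 [ 0.4951 -0.2701  0.054 ]]
ctr [ 0.4526 -0.2509  0.054 ] yaw 4.78671070527052
[ 0.4632 -0.25    0.0222]
   [ 0.4632 -0.25    0.0722] [ 1.1114  0.7728 -0.6317  2.5154  3.1877  0.4458 -0.804 ] marg 0.04 step 0.08 err 0.0000
   [ 0.4632 -0.25    0.0222] [ 1.0683  0.8962 -0.5696  2.5236  3.1995  0.5729 -0.7577] marg 0.04 step 0.03 err 0.0000
(np.float64(0.03637913216757793), np.float64(0.07570608617014751), np.float64(2.7277585077647063e-06))
[[[0.01, -0, -0.01], [0.25, 0, 0.43], 0.5], [[0.01, -0, -0.01], [0.25, 0.01, 0.43], 0.5], [[0, -0, -0.01], [0.25, 0.01, 0.42], 0.5], [[0.01, -0, -0.01], [0.25, 0, 0.43], 0.5], [[0, -0.01, -0.01], [0.25, 0.01, 0.42], 0.5]]
[[[0.01, -0, -0.02], [0.25, 0, 0.43], 0.5], [[-0, -0, 0], [0.28, 0, 0.41], 0.5], [[-0, -0, 0], [0.28, 0, 0.41], 0.5], [[-0, -0, 0], [0.28, 0, 0.42], 0.5], [[-0, -0, 0], [0.28, 0, 0.41], 0.5]]
[[[-0, -0, 0], [0.28, 0.01, 0.42], 0.5]]
end [ 0.4632 -0.2499  0.0222] [ 0.5572  0.0464 -0.8291]
```

Emit:
arm_command(
  rows=[
    [[0, 0, 0], [0.25, 0.01, 0.43], 0.5],
    [[0, 0, -0.02], [0.25, 0.01, 0.43], 0.5],
    [[0, 0, -0.02], [0.25, 0.01, 0.42], 0.5],
    [[0.02, 0, -0.02], [0.25, 0, 0.43], 0.5],
    [[0.02, 0, -0.01], [0.25, 0, 0.42], 0.5],
  ],
)

```text
time: 16.42
ee_pos: [0.4648, -0.2482, 0.0847]
ee_rot: [[-0.825, -0.088, 0.559], [-0.076, 0.996, 0.045], [-0.561, -0.005, -0.828]]
force: [-0.0, -0.2, 0.5]
width: 0.0644
grip_force: 0.0
```

Emit:
arm_command(
  rows=[
    [[0, 0, 0], [0.25, 0, 0.43], 0.5],
    [[0, 0, 0], [0.28, 0, 0.41], 0.5],
    [[0, 0, 0], [0.28, 0, 0.41], 0.5],
    [[0, 0, 0], [0.28, 0, 0.42], 0.5],
    [[0, 0, 0], [0.28, 0, 0.41], 0.5],
  ],
)

```text
time: 16.83
ee_pos: [0.4655, -0.2485, 0.0349]
ee_rot: [[-0.825, -0.088, 0.559], [-0.076, 0.996, 0.045], [-0.561, -0.005, -0.828]]
force: [-0.3, -0.1, -1.0]
width: 0.0636
grip_force: 0.0
```

Emit:
arm_command(
  rows=[
    [[0, 0, 0], [0.28, 0.01, 0.42], 0.5],
    [[0, 0, 0], [0, 0, 0], 0.5],
    [[0, 0, 0], [0, 0, 0], 0.3],
    [[0, 0, 0], [0, 0, 0], 0.15],
    [[0, 0, 0], [0, 0, 0], -1],
  ],
)

```text
time: 17.25
ee_pos: [0.4654, -0.2495, 0.0256]
ee_rot: [[-0.824, -0.087, 0.56], [-0.076, 0.996, 0.044], [-0.562, -0.006, -0.827]]
force: [0.4, -0.3, -1.0]
width: 0.0444
grip_force: 61.1
```

Emit:
arm_command(
  rows=[
    [[0, 0, 0], [0, 0, 0], -1],
    [[0, 0, 0], [0, 0, 0], -1],
    [[0, 0, 0], [0, 0, 0], -1],
    [[0, 0, 0], [0, 0, 0], -1],
  ],
)

```text
time: 17.58
ee_pos: [0.4654, -0.2496, 0.0255]
ee_rot: [[-0.824, -0.087, 0.56], [-0.076, 0.996, 0.044], [-0.562, -0.006, -0.827]]
force: [-1.8, -1.4, 7.5]
width: 0.0444
grip_force: 61.8
```

Gripped at width 44.4 mm. Lift a little and plan the transfer: down on the robot side of the wire first, then diagonally into the bowl.

Emit:
arm_command(
  rows=[
    [[0, 0, 0], [-0.14, 0, -0.21], -1],
    [[0, 0, 0], [-0.28, 0, -0.41], -1],
    [[0, 0, 0], [-0.42, 0, -0.62], -1],
    [[0, 0, 0], [-0.42, 0, -0.62], -1],
    [[0, 0, 0], [-0.42, 0, -0.62], -1],
  ],
)

```text
time: 18.0
ee_pos: [0.4644, -0.2486, 0.0855]
ee_rot: [[-0.825, -0.088, 0.558], [-0.075, 0.996, 0.046], [-0.56, -0.004, -0.829]]
force: [-0.7, -0.6, -2.1]
width: 0.0441
grip_force: 61.5
```

```bash
cat > w9.py <<'E'
from w6 import *
print(q0,x0,s["force"],s["width"])
Rz=lambda a:R.from_euler('z',a,degrees=True).as_matrix(); h0=np.degrees(np.arctan2(M0[1,2],M0[0,2]))
def P_(bx,by,bz,psi):
    M=Rz(psi-h0)@M0; c,d=np.cos(np.radians(psi)),np.sin(np.radians(psi)); return np.array([bx+.0128*c,by+.0128*d,bz+.0215]),M
W=[P_(.46,-.235,.13,3),P_(.485,-.17,.17,-8),P_(.535,-.11,.18,-20),P_(.594,-.055,.168,-20)]
D=[P_(.615,-.06,.125,-20),P_(.638,-.064,.083,-20),P_(.638,-.064,.075,-20)]
if __name__=="__main__":
    print(sim(q0,x0,M0,W+D,4)[1:]); rows(x0,M0,W,g=-1,ms=.7,mt=.7)
E
python3 w9.py
```

```text
[ 1.0245  0.7065 -0.6139  2.4853  3.1152  0.4282 -0.8287] [ 0.4644 -0.2486  0.0855] [-0.7232 -0.5818 -2.112 ] 0.0440729638963898
   [ 0.4728 -0.2343  0.1515] [ 1.1504  0.5774 -0.745   2.4904  3.1275  0.2676 -0.8999] marg 0.05 step 0.10 err 0.0000
   [ 0.4977 -0.1718  0.1915] [ 0.8361  0.414  -0.6414  2.521   2.8025  0.3227 -1.0268] marg 0.04 step 0.09 err 0.0000
   [ 0.547  -0.1144  0.2015] [ 0.3632  0.3745 -0.4026  2.4509  2.2815  0.3715 -0.9616] marg 0.05 step 0.15 err 0.0000
   [ 0.606  -0.0594  0.1895] [ 0.1623  0.4403 -0.3389  2.3482  2.0705  0.4009 -0.8667] marg 0.13 step 0.06 err 0.0000
   [ 0.627  -0.0644  0.1465] [ 0.2025  0.5533 -0.3922  2.3347  2.1915  0.4915 -0.9681] marg 0.21 step 0.04 err 0.0000
   [ 0.65   -0.0684  0.1045] [ 0.2198  0.6592 -0.4148  2.3059  2.2679  0.5632 -1.0203] marg 0.23 step 0.03 err 0.0000
   [ 0.65   -0.0684  0.0965] [ 0.2237  0.6776 -0.4219  2.3089  2.2852  0.5826 -1.0354] marg 0.25 step 0.00 err 0.0000
(np.float64(0.038948709339168275), np.float64(0.14605267014604806), np.float64(9.467076836928655e-06))
[[[0, 0, 0.1], [-0.6, 0.2, -0.6], -1], [[0.1, 0, 0], [-0.5, 0.2, -0.6], -1], [[0, 0, 0.1], [-0.6, 0.1, -0.6], -1], [[0.1, 0, 0], [-0.5, 0.2, -0.7], -1], [[0.2, 0, 0.3], [-0.5, 0.6, -0.2], -1]]
[[[0.2, 0, 0.3], [-0.4, 0.6, -0.2], -1], [[0.2, 0, 0.3], [-0.4, 0.6, -0.2], -1], [[0.2, 0, 0.4], [-0.4, 0.6, -0.2], -1], [[0.2, 0, 0.3], [-0.5, 0.7, -0.2], -1], [[0.2, 0, 0.4], [-0.4, 0.6, 0.2], -1]]
[[[0.3, 0, 0.3], [-0.4, 0.7, 0.1], -1], [[0.2, 0, 0.4], [-0.3, 0.7, 0.1], -1], [[0.3, 0, 0.3], [-0.3, 0.7, 0.1], -1], [[0.2, 0, 0.4], [-0.3, 0.6, 0.1], -1], [[0, 0, -0], [-0.2, 0.6, 0.3], -1]]
[[[0, 0, -0], [-0.2, 0.6, 0.2], -1], [[0, 0, -0], [-0.2, 0.6, 0.3], -1], [[0, 0, -0], [-0.2, 0.6, 0.2], -1], [[0, 0, -0], [-0.2, 0.6, 0.3], -1], [[0, 0, -0], [-0.2, 0.6, 0.2], -1]]
end [ 0.605  -0.0592  0.1898] [ 0.5279 -0.1906 -0.8276]
```

Emit:
arm_command(
  rows=[
    [[0, 0, 0.1], [-0.6, 0.2, -0.6], -1],
    [[0.1, 0, 0], [-0.5, 0.2, -0.6], -1],
    [[0, 0, 0.1], [-0.6, 0.1, -0.6], -1],
    [[0.1, 0, 0], [-0.5, 0.2, -0.7], -1],
    [[0.2, 0, 0.3], [-0.5, 0.6, -0.2], -1],
  ],
)

```text
time: 18.42
ee_pos: [0.4767, -0.2232, 0.1612]
ee_rot: [[-0.827, -0.02, 0.561], [-0.023, 1.0, 0.002], [-0.561, -0.012, -0.828]]
force: [-0.3, -1.3, -2.9]
width: 0.0443
grip_force: 61.7
```

Emit:
arm_command(
  rows=[
    [[0.2, 0, 0.3], [-0.4, 0.6, -0.2], -1],
    [[0.2, 0, 0.3], [-0.4, 0.6, -0.2], -1],
    [[0.2, 0, 0.4], [-0.4, 0.6, -0.2], -1],
    [[0.2, 0, 0.3], [-0.5, 0.7, -0.2], -1],
    [[0.2, 0, 0.4], [-0.4, 0.6, 0.2], -1],
  ],
)

```text
time: 18.83
ee_pos: [0.5078, -0.1602, 0.1942]
ee_rot: [[-0.814, 0.174, 0.554], [0.145, 0.985, -0.095], [-0.562, 0.003, -0.827]]
force: [0.4, 0.3, -2.2]
width: 0.0446
grip_force: 61.6
```

Emit:
arm_command(
  rows=[
    [[0.3, 0, 0.3], [-0.4, 0.7, 0.1], -1],
    [[0.2, 0, 0.4], [-0.3, 0.7, 0.1], -1],
    [[0.3, 0, 0.3], [-0.3, 0.7, 0.1], -1],
    [[0.2, 0, 0.4], [-0.3, 0.6, 0.1], -1],
    [[0, 0, 0], [-0.2, 0.6, 0.3], -1],
  ],
)

```text
time: 19.25
ee_pos: [0.5572, -0.1032, 0.1989]
ee_rot: [[-0.778, 0.338, 0.53], [0.28, 0.941, -0.189], [-0.563, 0.001, -0.827]]
force: [-0.0, -0.2, -3.1]
width: 0.0441
grip_force: 61.6
```

```bash
python3 - <<'E'
import w9; from w9 import *
w=[P_(.594,-.055,.168,-20)]; print(sim(q0,x0,M0,w+D,4)[1:]); rows(x0,M0,w,g=-1,ms=.6); print(M0)
E
```

```text
[ 0.1598  0.3802 -0.2609  2.4196  2.1515  0.3806 -0.9233] [ 0.5572 -0.1032  0.1989] [-0.0498 -0.2029 -3.1231] 0.04410413328093479
   [ 0.606  -0.0594  0.1895] [ 0.1178  0.4351 -0.2795  2.3509  2.1172  0.3818 -0.927 ] marg 0.14 step 0.10 err 0.0000
   [ 0.627  -0.0644  0.1465] [ 0.1652  0.5469 -0.3401  2.3373  2.2342  0.4737 -1.0263] marg 0.21 step 0.03 err 0.0000
   [ 0.65   -0.0684  0.1045] [ 0.1864  0.6521 -0.3668  2.3084  2.3073  0.546  -1.0773] marg 0.23 step 0.03 err 0.0000
   [ 0.65   -0.0684  0.0965] [ 0.1909  0.6703 -0.3746  2.3114  2.3236  0.5656 -1.0918] marg 0.25 step 0.00 err 0.0000
(np.float64(0.14157256766454962), np.float64(0.10195056518521994), np.float64(8.278804630242422e-06))
[[[0, -0, 0], [-0.2, 0.6, 0.3], -1], [[0, -0, 0], [-0.2, 0.6, 0.2], -1], [[0, -0, 0], [-0.2, 0.6, 0.3], -1], [[0, -0, 0], [-0.2, 0.5, 0.2], -1], [[0, -0, 0.1], [-0.2, 0.6, 0.3], -1]]
end [ 0.6061 -0.0591  0.1888] [ 0.5302 -0.1891 -0.8265]
[[-0.7777  0.3379  0.5302]
 [ 0.28    0.9412 -0.1891]
 [-0.5629  0.0014 -0.8265]]
```

Emit:
arm_command(
  rows=[
    [[0, 0, 0], [-0.2, 0.6, 0.3], -1],
    [[0, 0, 0], [-0.2, 0.6, 0.2], -1],
    [[0, 0, 0], [-0.2, 0.6, 0.3], -1],
    [[0, 0, 0], [-0.2, 0.5, 0.2], -1],
    [[0, 0, 0.1], [-0.2, 0.6, 0.3], -1],
  ],
)

```text
time: 19.67
ee_pos: [0.6054, -0.0608, 0.1878]
ee_rot: [[-0.775, 0.345, 0.529], [0.289, 0.938, -0.189], [-0.562, 0.006, -0.827]]
force: [-0.5, 0.7, -3.0]
width: 0.0444
grip_force: 61.6
```

Emit:
arm_command(
  rows=[
    [[0, 0, 0], [0, 0, 0], -1],
  ],
)

```text
time: 19.75
ee_pos: [0.6072, -0.0589, 0.1877]
ee_rot: [[-0.775, 0.343, 0.53], [0.288, 0.939, -0.187], [-0.562, 0.008, -0.827]]
force: [1.1, 0.5, -2.0]
width: 0.0441
grip_force: 61.7
```

```bash
python3 - <<'E'
from w9 import *
rows(x0,M0,D[:2],g=-1,ms=.5,dec=2); print(M0)
a=vision.read_camera("top")[:,:,::-1].copy();b=vision.read_camera("side")[:,:,::-1].copy();cw=vision.read_camera("wrist")[:,:,::-1].copy()
i=cv2.hconcat([cv2.resize(a[150:300,270:450],(270,225)),cv2.resize(b[180:300,240:400],(300,225)),cv2.resize(cw,(230,225))]);cv2.imwrite("pics/q1.png",i)
E
```

```text
[ 0.023   0.4389 -0.213   2.3322  2.0036  0.3925 -0.8612] [ 0.6072 -0.0589  0.1877] [ 1.1168  0.4607 -2.0462] 0.044057301497095455
[[[0.01, -0, 0.02], [0.06, 0.01, 0.46], -1], [[0.01, -0, 0.02], [0.06, 0.01, 0.45], -1], [[0.01, -0, 0.01], [0.06, 0.02, 0.46], -1], [[0.01, -0, 0.02], [0.07, 0.02, 0.45], -1], [[0.02, -0, 0.01], [0.06, 0.01, 0.46], -1]]
[[[-0, -0, 0], [0.05, 0.04, 0.48], -1], [[-0, -0, 0], [0.05, 0.04, 0.48], -1], [[-0, -0, 0], [0.05, 0.04, 0.47], -1], [[-0, -0, 0], [0.04, 0.04, 0.48], -1], [[-0, -0, 0], [0.05, 0.04, 0.47], -1]]
end [ 0.6499 -0.0684  0.1045] [ 0.5283 -0.1925 -0.8269]
[[-0.7752  0.3432  0.5304]
 [ 0.288   0.9392 -0.1869]
 [-0.5623  0.0079 -0.8269]]
```

View pics/q1.png

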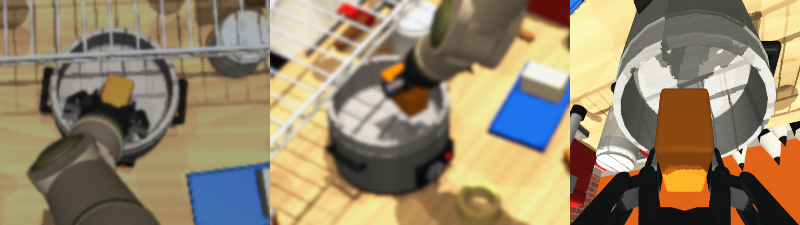

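The block hangs over the open bowl, clear of both the rim and the wire. Descending.

Emit:
arm_command(
  rows=[
    [[0.01, 0, 0.02], [0.06, 0.01, 0.46], -1],
    [[0.01, 0, 0.02], [0.06, 0.01, 0.45], -1],
    [[0.01, 0, 0.01], [0.06, 0.02, 0.46], -1],
    [[0.01, 0, 0.02], [0.07, 0.02, 0.45], -1],
    [[0.02, 0, 0.01], [0.06, 0.01, 0.46], -1],
  ],
)

```text
time: 20.32
ee_pos: [0.6257, -0.0682, 0.145]
ee_rot: [[-0.772, 0.356, 0.526], [0.297, 0.934, -0.197], [-0.562, 0.004, -0.827]]
force: [-0.5, 0.5, -1.6]
width: 0.0444
grip_force: 61.8
```

Emit:
arm_command(
  rows=[
    [[0, 0, 0], [0.05, 0.04, 0.48], -1],
    [[0, 0, 0], [0.05, 0.04, 0.48], -1],
    [[0, 0, 0], [0.05, 0.04, 0.47], -1],
    [[0, 0, 0], [0.04, 0.04, 0.48], -1],
    [[0, 0, 0], [0.02, 0.02, 0.25], -1],
  ],
)

```text
time: 20.73
ee_pos: [0.6469, -0.0717, 0.1064]
ee_rot: [[-0.773, 0.356, 0.526], [0.296, 0.935, -0.197], [-0.561, 0.004, -0.827]]
force: [1.1, -0.0, -2.8]
width: 0.0441
grip_force: 61.7
```

Emit:
arm_command(
  rows=[
    [[0, 0, 0], [0, 0, 0], -1],
  ],
)

```text
time: 20.82
ee_pos: [0.6467, -0.0717, 0.1064]
ee_rot: [[-0.773, 0.356, 0.525], [0.296, 0.935, -0.197], [-0.561, 0.004, -0.828]]
force: [0.6, -0.8, -2.8]
width: 0.0443
grip_force: 61.7
```

Emit:
arm_command(
  rows=[
    [[0, 0, 0], [0.056, 0, 0.083], -1],
    [[0, 0, 0], [0.056, 0, 0.083], -1],
    [[0, 0, 0], [0.056, 0, 0.083], -1],
    [[0, 0, 0], [0.028, 0, 0.041], -1],
    [[0, 0, 0], [0, 0, 0], -1],
  ],
)

```text
time: 21.23
ee_pos: [0.6464, -0.0715, 0.1009]
ee_rot: [[-0.772, 0.355, 0.527], [0.296, 0.935, -0.197], [-0.562, 0.004, -0.827]]
force: [0.1, 0.4, -2.6]
width: 0.0444
grip_force: 61.7
```

Emit:
arm_command(
  rows=[
    [[0, 0, 0], [0.028, 0, 0.041], -1],
    [[0, 0, 0], [0.028, 0, 0.041], -1],
    [[0, 0, 0], [0, 0, 0], -1],
  ],
)

```text
time: 21.48
ee_pos: [0.6465, -0.0715, 0.0988]
ee_rot: [[-0.772, 0.355, 0.527], [0.296, 0.935, -0.197], [-0.562, 0.004, -0.827]]
force: [-0.9, -0.9, -3.0]
width: 0.0443
grip_force: 61.7
```

Emit:
arm_command(
  rows=[
    [[0, 0, 0], [0.028, 0, 0.041], -1],
    [[0, 0, 0], [0.014, 0, 0.02], -1],
    [[0, 0, 0], [0, 0, 0], -1],
  ],
)

```text
time: 21.73
ee_pos: [0.6465, -0.0715, 0.0973]
ee_rot: [[-0.772, 0.356, 0.527], [0.296, 0.935, -0.197], [-0.562, 0.004, -0.827]]
force: [-0.4, -0.9, -2.4]
width: 0.0444
grip_force: 61.7
```

Emit:
arm_command(
  rows=[
    [[0, 0, 0], [0.014, 0, 0.02], -1],
    [[0, 0, 0], [0.014, 0, 0.02], -1],
    [[0, 0, 0], [0, 0, 0], -1],
  ],
)

```text
time: 21.98
ee_pos: [0.6466, -0.0715, 0.0967]
ee_rot: [[-0.772, 0.355, 0.527], [0.296, 0.935, -0.197], [-0.563, 0.004, -0.827]]
force: [-0.9, -0.3, 1.8]
width: 0.0443
grip_force: 62.0
```

Emit:
arm_command(
  rows=[
    [[0, 0, 0], [0.014, 0, 0.02], -1],
    [[0, 0, 0], [0, 0, 0], -1],
    [[0, 0, 0], [0, 0, 0], -1],
  ],
)

```text
time: 22.23
ee_pos: [0.6466, -0.0716, 0.0966]
ee_rot: [[-0.772, 0.355, 0.528], [0.296, 0.935, -0.197], [-0.563, 0.004, -0.826]]
force: [-3.7, 0.3, 6.8]
width: 0.0443
grip_force: 62.9
```

Emit:
arm_command(
  rows=[
    [[0, 0, 0], [0, 0, 0], 0.15],
    [[0, 0, 0], [0, 0, 0], 0.3],
    [[0, 0, 0], [0, 0, 0], 0.4],
    [[0, 0, 0], [0, 0, 0], 0.4],
    [[0, 0, 0], [0, 0, 0], 0.4],
  ],
)

```text
time: 22.65
ee_pos: [0.6465, -0.0716, 0.0959]
ee_rot: [[-0.772, 0.356, 0.527], [0.296, 0.935, -0.197], [-0.562, 0.004, -0.827]]
force: [-0.7, 0.4, -0.3]
width: 0.0602
grip_force: 0.0
```

```bash
python3 - <<'E'
from w6 import *
print(q0,x0,M0,s["force"],s["width"])
w=[(x0-.045*M0[:,2],M0),(x0-.06*M0[:,2]+[-.06,.0,.05],M0),(x0-.06*M0[:,2]+[-.1,.0,.12],M0)]
print(sim(q0,x0,M0,w,4)[1:]); rows(x0,M0,w,g=.4,ms=.5)
E
```

```text
[ 0.1226  0.6591 -0.3241  2.2951  2.223   0.5614 -1.0499] [ 0.6465 -0.0716  0.0959] [[-0.7722  0.3555  0.5267]
 [ 0.2961  0.9347 -0.1968]
 [-0.5622  0.0039 -0.827 ]] [-0.7097  0.4218 -0.2614] 0.06015389953009402
   [ 0.6228 -0.0627  0.1331] [ 0.1724  0.5768 -0.3631  2.3523  2.2579  0.5188 -1.0694] marg 0.21 step 0.09 err 0.0000
   [ 0.5549 -0.0597  0.1955] [ 0.1608  0.3869 -0.338   2.4484  2.1673  0.4212 -1.0088] marg 0.11 step 0.05 err 0.0000
   [ 0.5149 -0.0597  0.2655] [ 0.0698  0.1794 -0.1953  2.446   1.7399  0.2554 -0.5673] marg 0.11 step 0.17 err 0.0000
(np.float64(0.10847004161036322), np.float64(0.17339635734102), np.float64(2.904004049596657e-05))
[[[0, 0, 0], [0, -0, -0.5], 0.4], [[0, 0, 0], [0, -0, -0.4], 0.4], [[0, 0, 0], [0, 0, -0.4], 0.4], [[0, 0, 0], [-0, 0, -0.5], 0.4], [[0, 0, 0], [-0, 0, -0.4], 0.4]]
[[[0, 0, 0], [0.1, -0.1, -0.5], 0.4], [[0, 0, 0], [0.1, -0.1, -0.5], 0.4], [[0, 0, 0], [0.1, -0.1, -0.5], 0.4], [[0, 0, 0], [0.1, -0.1, -0.5], 0.4], [[0, 0, 0], [0.1, -0.1, -0.5], 0.4]]
[[[0, 0, 0], [0.1, -0.1, -0.5], 0.4], [[0, 0, 0], [0.1, -0.2, -0.5], 0.4], [[0, 0, 0], [0.1, -0.1, -0.5], 0.4], [[0, 0, 0], [0.1, -0.2, -0.4], 0.4], [[0, 0, 0], [-0.1, -0.1, -0.5], 0.4]]
[[[0, 0, 0], [-0, -0.1, -0.5], 0.4], [[0, 0, 0], [-0.1, -0.1, -0.5], 0.4], [[0, 0, 0], [-0, -0.1, -0.5], 0.4], [[0, 0, 0], [-0.1, -0.1, -0.5], 0.4], [[0, 0, 0], [-0, -0.1, -0.5], 0.4]]
[[[0, 0, 0], [-0.1, -0, -0.5], 0.4], [[0, 0, 0], [-0, -0.1, -0.5], 0.4]]
end [ 0.5144 -0.0605  0.2654] [ 0.5267 -0.1968 -0.827 ]
```

Emit:
arm_command(
  rows=[
    [[0, 0, 0], [0, 0, -0.5], 0.4],
    [[0, 0, 0], [0, 0, -0.4], 0.4],
    [[0, 0, 0], [0, 0, -0.4], 0.4],
    [[0, 0, 0], [0, 0, -0.5], 0.4],
    [[0, 0, 0], [0, 0, -0.4], 0.4],
  ],
)

```text
time: 23.07
ee_pos: [0.6227, -0.0625, 0.1336]
ee_rot: [[-0.772, 0.355, 0.527], [0.296, 0.935, -0.197], [-0.563, 0.004, -0.827]]
force: [-0.9, 0.7, -0.4]
width: 0.0599
grip_force: 0.0
```

Emit:
arm_command(
  rows=[
    [[0, 0, 0], [0, -0.1, -0.6], 0.4],
    [[0, 0, 0], [0, -0.1, -0.6], 0.4],
    [[0, 0, 0], [0, -0.1, -0.6], 0.4],
    [[0, 0, 0], [0, -0.1, -0.6], 0.4],
    [[0, 0, 0], [0, -0.1, -0.6], 0.4],
  ],
)

```text
time: 23.48
ee_pos: [0.5875, -0.0601, 0.1831]
ee_rot: [[-0.772, 0.355, 0.527], [0.296, 0.935, -0.196], [-0.563, 0.004, -0.827]]
force: [1.2, -0.6, 0.1]
width: 0.0597
grip_force: 0.0
```

Emit:
arm_command(
  rows=[
    [[0, 0, 0], [0, -0.1, -0.6], 0.4],
    [[0, 0, 0], [0, -0.1, -0.6], 0.4],
    [[0, 0, 0], [0, 0, -0.4], 0.4],
    [[0, 0, 0], [0, 0, 0], 0.4],
    [[0, 0, 0], [0, 0, 0], 0.4],
  ],
)

```text
time: 23.9
ee_pos: [0.5699, -0.0574, 0.2094]
ee_rot: [[-0.771, 0.355, 0.528], [0.296, 0.935, -0.196], [-0.564, 0.005, -0.826]]
force: [0.6, 0.1, -0.2]
width: 0.0599
grip_force: 0.0
```

```bash
python3 - <<'E'
from h import *
s=bot.read_state();print(s["ee_pos"],s["force"],s["time"])
a=vision.read_camera("top")[:,:,::-1].copy();cw=vision.read_camera("wrist")[:,:,::-1].copy()
i=cv2.hconcat([cv2.resize(a[100:340,140:500],(450,300)),cv2.resize(cw,(350,300))]);cv2.imwrite("pics/z1.png",i)
E
```

```text
[ 0.5699 -0.0574  0.2094] [ 0.6144  0.0973 -0.1644] 23.9
```

View pics/z1.png

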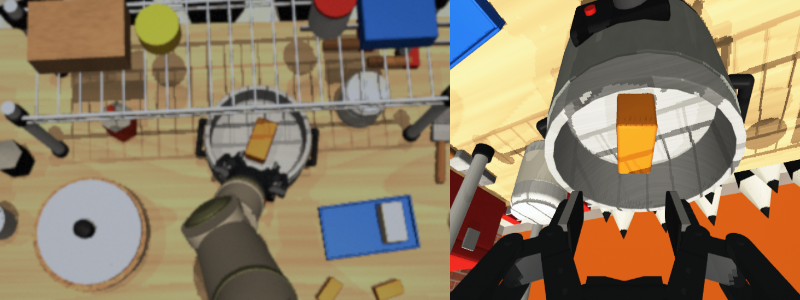

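The block lies flat on the pot floor and the lid sits on the cork with its knob up. The gripper touches nothing.

```bash
python3 -c "
from plant import hand_in
print(hand_in())"
```

```text
the job is handed in; nothing more can be done
None
```

The job is handed in: the lid sits knob up within about 8 mm of the middle of its cork stand, and the amber block lies flat on the pot floor; the robot's clock read 23.9 s just before hand-in, and I saw no sign of touching the shelf.

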